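# Hang the two little pans back on the revolving stand

## Robot

A 7-joint arm with a two-finger parallel gripper is mounted at the origin on a cart in front of the work surface, level with it; the furniture and walls round the work are solid. World frame = base frame: x ahead of the robot, y to its left, z up, the work surface at z = 0. Lengths are in m, angles in rad, forces in N, time in s.
With the tool pointing down it reaches from about 0.4 to 0.85 m from the base axis. Payload 4.5 kg.
Tool frame: the origin (TCP) lies on the mounting face of the last link; the fingertips stand 166 mm ahead of it and the grasp point (between the pads) lies 147 mm ahead of it (r.grip_depth is the z of the grasp point in the tool frame, in m); z points along the fingers, x is the direction in which the jaws open and shut, and the axes are right-handed (so a half turn about z gives the same grasp; the last joint's range is limited). The gripper opens to 88 mm and grips with 3 to 60 N. Pads are 18 mm wide; open, the fingers measure 123 mm over their backs; the gripper's body (75 mm by 187 mm) begins 45 mm behind the grasp point.
Start: joints at [-1.185, 0.689, -0.195, 1.565, 0.157, 0.902, -0.215], TCP at [0.215, 0.587, 0.405] pointing down, gripper open.
Joint ranges: [-3.01, 3.01], [-0.46, 2.08], [-1.47, 1.51], [0.13, 2.56], [-1, 4.14], [0.04, 2.09], [-2.66, 2.66]. Speed limits (rad/s): [2.57, 2.57, 3.14, 3.14, 3.14, 3.14, 3.14].

## Interface

Orientations are given as a 3x3 rotation matrix whose columns are the frame's x, y, z axes.
In Python, from plant import r, cams gives the robot as it stands.
- The arm moves only by the tool send_rows, never from a script. Its argument "steps" is a list of rows, each a list of 4 numbers: the shift along the tool's x, y, z in mm, then the turn about the tool's z in degrees. In form: [[dx, dy, dz, roll], ...]. A call has 1 to 10 rows; each row is the pose to reach, as a shift and turn from the pose commanded when the call began, along the tool's axes at that moment; what a row does not reach only later rows make up. A row lasts 1/8 s, in which the tool goes at most 62.5 mm and 10.7 degrees, less where a joint would pass 70% of its speed; a pose out of reach is approached as far as the arm can. A call with a gripper value outside its range is refused whole. "grip" is the finger opening in mm, from 0 to 88.1, set as the call begins (left out, the last holds). The fingers move at their own pace and stop on an object; "force" is the grip in N (left out, the last holds). Time passes only in rows, so rows that repeat a pose let the fingers close. It gives the time, the measured TCP pose, the force and the opening at its end, in the units of the state.
- r.read_state(): the state, without advancing time (a new reading comes with each control period).
- cams.capture(name): name is "side" or "top" or "wrist"; returns a dict with "img" (400x640x3 uint8, blue, green, red), "K" (3x3 intrinsics, pixels), "R" (3x3) and "t" (3): a world point X has camera coordinates R X + t; the wrist camera has in their place "mount" (4x4, takes a point from camera to tool coordinates, whose origin is the TCP and whose axes are the tool frame's). Camera axes: x right, y down, z forward; pixel columns grow to the right and rows downward; lengths in m; the calibration is good to about 2 mm. A picture is of the moment at which its call begins: read the wrist's pose just before it. There is no depth.
- r.sign_off(): hands the job in, once; it reports no verdict.
The state is a dict: "time": time; "qpos": joint angles; "dq": joint speeds; "joint_torque": joint torques, N m; "ee_pos": TCP position; "tcp_rot": TCP orientation; "ft_force": force on the tool from outside, world axes, zero at the start; "moment": the same for the moment, N m; "width": finger opening in m.
Only numpy, scipy, OpenCV 4.12 (cv2) and the standard library are available. Lean on these libraries where they do the work, as an engineer would, in place of code of your own. Each camera call takes 0.05 s, during which the arm holds its last target.

## Task

Clear the front burners: first turn the head of the revolving pan stand until one of its two empty slanted arms points straight towards you and the other out to your left, away from the fridge. Then hang up the two little pans, one on each empty arm in either order: thread the hole at the end of the handle over the arm, slide it right down to the collar and let the pan hang. Leave the spice jar, the tea box and the pepper mill standing where they are.

Things in the scene. Friction and masses are not known exactly. Their poses are not given: they have to be found in the camera images.
- stand_head (a joint): turning head of the pan stand, rad, about the vertical post; 0 when one empty arm (front) points from the post to -x, straight towards the robot, and the other (left) points 1.26 rad round from it towards the robot's left, growing counter-clockwise seen from above. Stiff from friction (about 0.15 N m) and stays where it is left
- stand_grip (a point): middle of the wooden wing grip on top of the turning head, on the post's vertical axis; the grip is a flat block 46 mm long, 12 mm thick and 32 mm high, 318 mm above the grates at its middle. The point's x runs along the block, z up; it turns with the head
- stand: fixed round foot of the revolving pan stand, 140 mm across, on the wooden board over the rear burners (board top 18 mm above the grates); origin under the post at the board's top. Of five steel arms three carry fixed utensils (tiny pan, skimmer, strainer: they sweep 120 mm round the post), two are empty. A tall fridge's flat side is 385 mm to the right of the robot's centre line
- peg_left (a point): one of the two empty arms, the one that points left (108 degrees round from +x towards +y) at joint 0: a straight round steel rod 8.5 mm thick, slanting up and outward, 40 degrees from vertical. Origin on its axis at the outer face of its stop collar (20 mm across); z along the rod to its rounded tip 50 mm from the origin; x square to the rod in the vertical plane, outward and down
- peg_front (a point): the other empty arm, the one that points straight to the robot (-x) at joint 0; same shape and axes
- pan_big: small round stainless-steel pan with a straight black handle, 90 mm across, 50 mm high, standing mouth up on a front burner grate; origin at the centre of its underside, z up out of the mouth, x along the handle towards its end. The handle is a bar 18 mm wide (y) and 10 mm thick (z), its mid-thickness 40 mm above the underside, and ends 150 mm from the pan's centre in a round eye 25 mm across and 12 mm thick with a 13 mm hole through it along z; mass about 0.2 kg
- pan_big_eye (a point): centre of the hanging hole in the big pan's handle, 150 mm along the pan's x and 40 mm up; axes as the pan's
- pan_big_grip (a point): middle of the free part of the big pan's handle, 90 mm along the pan's x and 40 mm up: 60 mm from the eye; axes as the pan's
- pan_small: small round stainless-steel pan with a straight black handle, 74 mm across, 42 mm high, standing mouth up on a front burner grate; origin at the centre of its underside, z up out of the mouth, x along the handle towards its end. The handle is a bar 18 mm wide (y) and 10 mm thick (z), its mid-thickness 32 mm above the underside, and ends 128 mm from the pan's centre in a round eye 25 mm across and 12 mm thick with a 13 mm hole through it along z; mass about 0.14 kg
- pan_small_eye (a point): centre of the hanging hole in the small pan's handle, 128 mm along the pan's x and 32 mm up; axes as the pan's
- pan_small_grip (a point): middle of the free part of the small pan's handle, 75 mm along the pan's x and 32 mm up: 53 mm from the eye; axes as the pan's
- mill: dark wooden pepper mill, 58 mm across, 150 mm high, on the rear board; leave it standing
- tea: dark cardboard box, 71x73x81 mm, on the rear board; leave it standing
- spice: small spice jar with a black cap, 42 mm across, 115 mm high, at the right front corner of the hob near the fridge; leave it standing

How it is judged:
By the outcome, as a careful person would: the job done as asked, in the order asked, and still so for the second after the job is handed in, with the robot touching nothing.
It also fails if it takes over 72 s, if anything falls off the work surface, if the arm or the gripper's body presses on something with over 40 N, if the wrist force passes 120 N, or if a joint passes its speed limit or range.

## Working session

There is one attempt and no reset: what is moved stays moved. The work goes in short steps, Python scripts to look and compute and a tool call to move; the robot and the scene stay as the last step left them, time stands still between calls to the robot, and variables do not carry over. Pictures are saved under pics/ and viewed, and the job is handed in when it is done.

Besides the shell and the picture viewer there is one more tool, called after "Emit:" in YAML: its name, and indented under it one key for each argument. send_rows: Moves the arm, as the interface text tells. Its arguments: {"type":"object","properties":{"steps":{"type":"array","items":{"type":"array","items":{"type":"number"}}},"grip":{"type":"number"},"force":{"type":"number"}},"required":["steps"]}

```bash
ls; mkdir -p pics; python3 - <<'E'
from plant import r,cams
import cv2,numpy as np
s=r.read_state()
for k in s: print(k,np.round(s[k],4).tolist())
for n in ["side","top","wrist"]:
    c=cams.capture(n); cv2.imwrite(f"pics/a_{n}.png",c["img"])
    for k in c:
        if k!="img": print(n,k,np.round(c[k],4).tolist())
E
```

```text
pics
time 0.0
qpos [-1.1852, 0.69, -0.1945, 1.5663, 0.1573, 0.9025, -0.2151]
dq [0.0004, 0.0, -0.0006, -0.0005, 0.0007, -0.001, 0.0017]
joint_torque [-0.0, -52.7576, -1.2668, -15.3438, -0.0526, 0.0064, 0.0002]
ee_pos [0.2153, 0.5864, 0.4039]
tcp_rot [[0.3446, 0.9388, -0.0005], [0.9388, -0.3446, -0.0017], [-0.0018, 0.0001, -1.0]]
ft_force [-0.1463, 0.105, -0.9351]
moment [0.0145, -0.0043, 0.0161]
width 0.0879
side K [[497.501, 0.0, 314.5942], [0.0, 497.501, 204.0304], [0.0, 0.0, 1.0]]
side R [[-0.9944, -0.1058, 0.0059], [-0.0714, 0.6282, -0.7747], [0.0783, -0.7708, -0.6322]]
side t [0.5558, 0.2267, 1.2989]
top K [[444.755, 0.0, 319.3719], [0.0, 444.755, 196.4249], [0.0, 0.0, 1.0]]
top R [[-0.0042, -0.9999, -0.0129], [-0.9933, 0.0056, -0.1158], [0.1158, 0.0124, -0.9932]]
top t [-0.0712, 0.5894, 1.1854]
wrist K [[334.2248, 0.0, 320.3464], [0.0, 334.2248, 197.8106], [0.0, 0.0, 1.0]]
wrist mount [[1.0, -0.0006, -0.0002, -0.0002], [0.0006, 0.9611, 0.2762, -0.0719], [0.0, -0.2762, 0.9611, 0.0197], [0.0, 0.0, 0.0, 1.0]]
```

View pics/a_side.png

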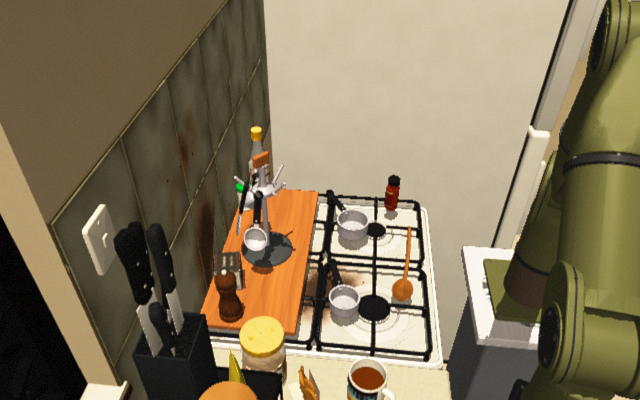

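View pics/a_top.png

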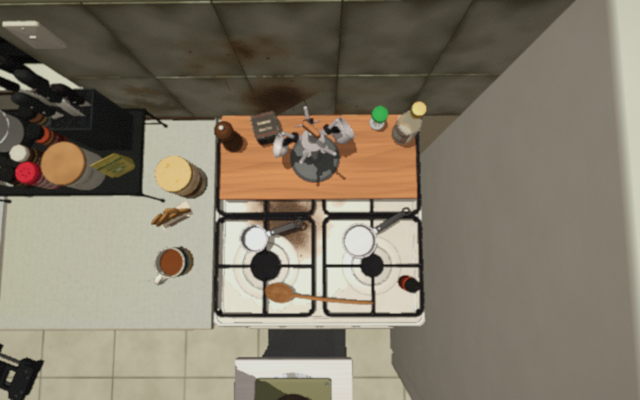

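View pics/a_wrist.png

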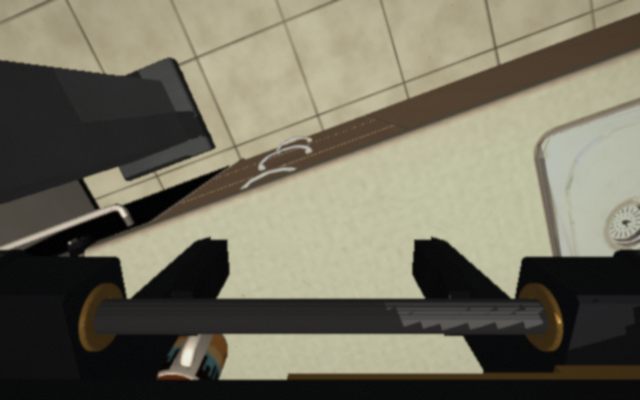

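```bash
cat > h.py <<'E'
import numpy as np,cv2
def cam(c,s=None):
    if 'R' in c: R=np.array(c['R']);t=np.array(c['t']); return np.array(c['K']),R,t
    M=np.array(c['mount']);T=np.eye(4);T[:3,:3]=s['tcp_rot'];T[:3,3]=s['ee_pos']
    W=np.linalg.inv(T@M); return np.array(c['K']),W[:3,:3],W[:3,3]
def ray(C,p):
    K,R,t=C; d=R.T@np.linalg.inv(K)@np.array([p[0],p[1],1.]); return -R.T@t,d/np.linalg.norm(d)
def plane(C,p,z):
    o,d=ray(C,p); return o+d*(z-o[2])/d[2]
def tri(C1,p1,C2,p2):
    o1,d1=ray(C1,p1);o2,d2=ray(C2,p2)
    A=np.stack([d1,-d2],1);l=np.linalg.lstsq(A,o2-o1,rcond=None)[0]
    a=o1+d1*l[0];b=o2+d2*l[1]; return (a+b)/2,np.linalg.norm(a-b)
def proj(C,X):
    K,R,t=C; x=K@(R@np.array(X)+t); return x[:2]/x[2]
def crop(img,x0,y0,x1,y1,f,name,step=20):
    im=cv2.resize(img[y0:y1,x0:x1],None,fx=f,fy=f,interpolation=cv2.INTER_CUBIC)
    for x in range((x0//step+1)*step,x1,step):
        cv2.putText(im,str(x),((x-x0)*f,8),0,.33,(0,255,255),1);cv2.line(im,((x-x0)*f,10),((x-x0)*f,14),(0,255,255))
    for y in range((y0//step+1)*step,y1,step):
        cv2.putText(im,str(y),(0,(y-y0)*f+4),0,.33,(0,255,255),1)
    cv2.imwrite(name,im)
E
python3 - <<'E'
import cv2
from h import *
t=cv2.imread('pics/a_top.png');s=cv2.imread('pics/a_side.png')
crop(t,210,95,430,215,3,'pics/b_top1.png');crop(t,210,195,430,330,3,'pics/b_top2.png')
crop(s,205,120,335,280,4-1,'pics/b_side1.png');crop(s,300,170,440,340,3,'pics/b_side2.png')
E
```

```text
(no output)
```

View pics/b_top1.png

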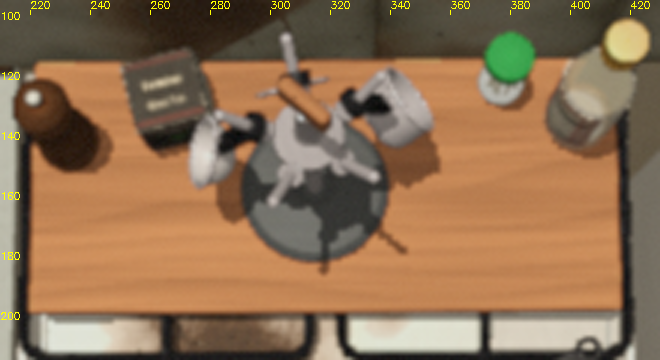

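View pics/b_top2.png

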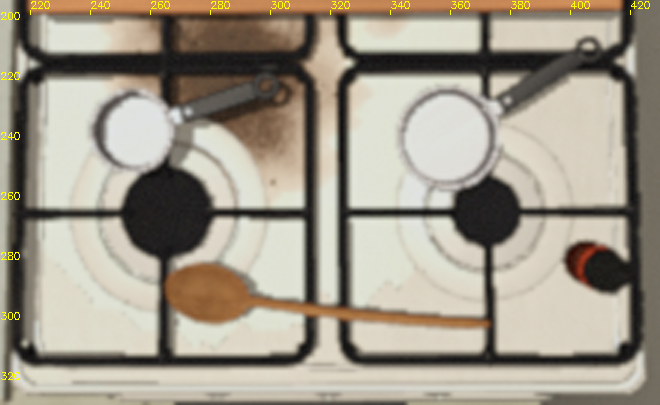

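View pics/b_side1.png

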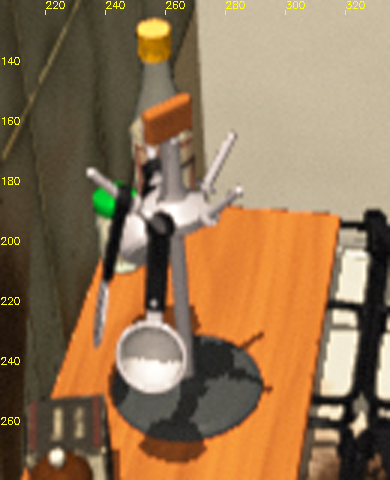

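View pics/b_side2.png

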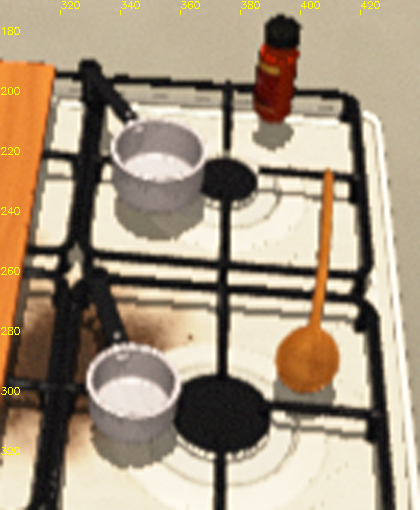

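```bash
cat > m.py <<'E'
from plant import r,cams
from h import *
T=cams.capture('top');S=cams.capture('side')
C1=cam(T);C2=cam(S)
E
python3 - <<'E'
from m import *
np.set_printoptions(precision=4,suppress=True)
print('wing',tri(C1,(311.3,128.5),C2,(258,158.5)))
print('tipA(right top)',tri(C1,(334,153.5),C2,(281,182.5)),tri(C1,(334,153.5),C2,(279.5,164.5)))
print('tipB(left top)',tri(C1,(300.5,161.5),C2,(281,182.5)),tri(C1,(300.5,161.5),C2,(279.5,164.5)))
print('spice cap',tri(C1,(410,285),C2,(393,179)))
for n,a,b in [('big eye',(402,210.5),(330,194)),('small eye',(302,226),(333,262))]:
    print(n,tri(C1,a,C2,b),[plane(C1,a,z) for z in (0.03,.04)])
print('pan big rim', plane(C1,(359,240),.05), 'small',plane(C1,(255,238),.042))
print('board corner z', tri(C1,(417,199),C2,(318,191)), tri(C1,(217,199),C2,(294,331)))
print('foot', plane(C1,(314.5,158),.018))
E
```

```text
wing (array([ 0.7031, -0.0609,  0.3195]), np.float64(0.0027749047229431146))
tipA(right top) (array([ 0.6649, -0.1113,  0.215 ]), np.float64(0.009133308188548388)) (array([ 0.6597, -0.1099,  0.2716]), np.float64(0.004497062901407758))
tipB(left top) (array([ 0.643 , -0.0352,  0.2712]), np.float64(0.00625779108087748)) (array([ 0.6392, -0.0376,  0.3213]), np.float64(0.018156078993241266))
spice cap (array([ 0.3558, -0.3005,  0.1127]), np.float64(5.6965583796996755e-05))
big eye (array([ 0.5456, -0.2976,  0.0417]), np.float64(0.005760871822794017)) [array([ 0.5495, -0.2997,  0.03  ]), array([ 0.5486, -0.298 ,  0.04  ])]
small eye (array([ 0.5103, -0.0259,  0.0221]), np.float64(0.0029108047129562916)) [array([ 0.5085, -0.0263,  0.03  ]), array([ 0.508 , -0.0268,  0.04  ])]
pan big rim [ 0.4694 -0.1796  0.05  ] small [0.4761 0.1    0.042 ]
board corner z (array([ 0.5837, -0.3451,  0.0129]), np.float64(0.001959163547851173)) (array([0.585 , 0.2097, 0.0238]), np.float64(0.0007567082419429276))
foot [ 0.6995 -0.0607  0.018 ]
```

```bash
cat > g.py <<'E'
from plant import r
import numpy as np
def goal(p,yaw=None,dep=None,s=None):
    s=s or r.read_state(); R=np.array(s['tcp_rot']);e=np.array(s['ee_pos'])
    g=e+R@[0,0,r.grip_depth]
    d=R.T@(np.array(p)-g)*1000
    roll=0
    y0=np.degrees(np.arctan2(R[1,0],R[0,0]))
    if yaw is not None: roll=-((yaw-y0+180)%360-180)
    print('now grasp',np.round(g,4),'yaw',round(y0,1),'-> shift mm',np.round(d,1),'roll',round(roll,1))
def st():
    s=r.read_state(); print('t',round(s['time'],2),'q',np.round(s['qpos'],2).tolist(),'w',round(s['width']*1000,1),'F',np.round(s['ft_force'],1).tolist(),'M',np.round(s['moment'],2).tolist())
E
python3 -c "
from g import *
goal([.703,-.061,.42],-37); st()"
```

```text
now grasp [0.2153 0.5865 0.2571] yaw 69.8 -> shift mm [-439.9  680.9 -162.6] roll 106.8
t 0.25 q [-1.19, 0.69, -0.19, 1.57, 0.16, 0.9, -0.22] w 88.1 F [0.2, 0.0, -0.0] M [-0.01, -0.0, 0.04]
```

Emit:
send_rows:
  steps:
    - [0, 0, -60, 0]
    - [0, 0, -110, 0]
    - [-15, 25, -150, 5]
    - [-45, 70, -163, 12]
    - [-75, 115, -163, 20]
    - [-105, 160, -163, 28]
    - [-135, 207, -163, 36]
    - [-165, 254, -163, 44]
    - [-195, 301, -163, 50]
    - [-220, 340, -163, 55]

```text
time: 1.5
ee_pos: [0.4598, 0.2609, 0.5678]
tcp_rot: [[0.968, 0.252, 0.0], [0.252, -0.968, -0.0], [0.0, 0.0, -1.0]]
ft_force: [1.2, -0.1, -0.5]
width: 0.0882
```

```bash
python3 -c "
from g import *
goal([.703,-.061,.42],-37); st()"
```

```text
now grasp [0.4598 0.2609 0.4205] yaw 14.6 -> shift mm [154.3 372.8   0.7] roll 51.6
t 1.5 q [-0.66, 0.39, 0.09, 1.61, -0.04, 1.15, -0.31] w 88.2 F [1.2, -0.1, -0.5] M [-0.02, 0.08, -0.01]
```

Emit:
send_rows:
  steps:
    - [15, 40, 0, 5]
    - [32, 80, 0, 11]
    - [50, 120, 0, 17]
    - [67, 162, 0, 22]
    - [85, 205, 0, 28]
    - [102, 247, 0, 34]
    - [120, 290, 0, 40]
    - [137, 331, 0, 46]
    - [154, 373, 0, 52]
    - [154, 373, 0, 52]

```text
time: 2.75
ee_pos: [0.7039, -0.0619, 0.5661]
tcp_rot: [[0.793, -0.609, -0.002], [-0.609, -0.793, -0.003], [0.001, 0.003, -1.0]]
ft_force: [0.2, -0.2, 0.2]
width: 0.0877
```

```bash
python3 -c "
from g import *
import cv2
from plant import cams
goal([.703,-.061,.42],-37); st()
c=cams.capture('wrist');cv2.imwrite('pics/c_w.png',c['img'])
c=cams.capture('top');cv2.imwrite('pics/c_t.png',c['img'])"
```

```text
now grasp [ 0.7036 -0.0623  0.4188] yaw -37.5 -> shift mm [-1.3 -0.7 -1.2] roll -0.5
t 2.75 q [-0.12, 0.72, 0.35, 1.03, -0.23, 1.43, -0.47] w 87.7 F [0.2, -0.2, 0.2] M [0.02, 0.13, -0.01]
```

View pics/c_w.png

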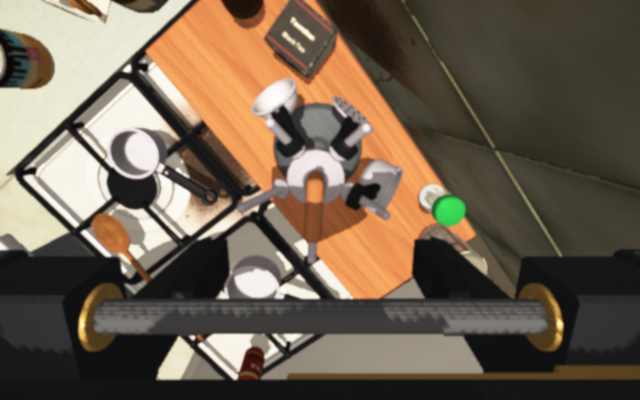

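```bash
python3 -c "
from h import *
crop(cv2.imread('pics/c_w.png'),220,130,420,280,4,'pics/c_w2.png')"
```

```text
(no output)
```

View pics/c_w2.png

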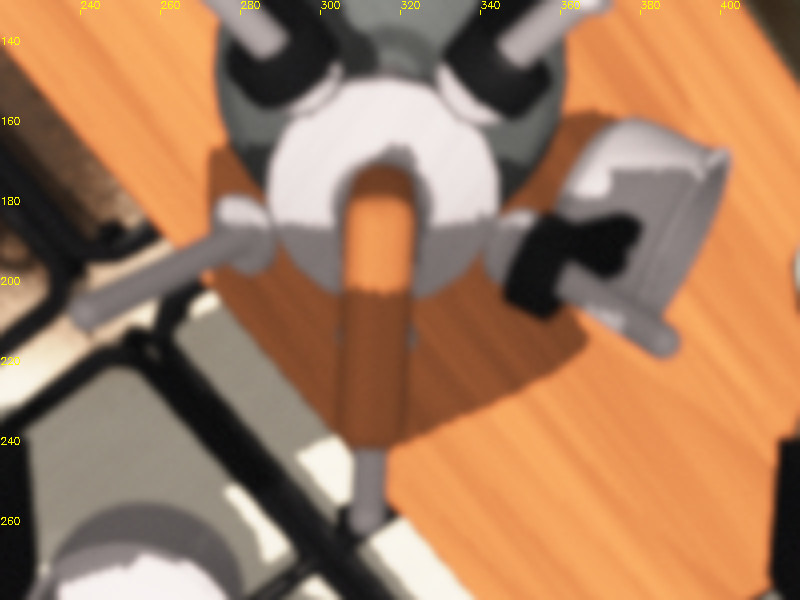

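```bash
python3 - <<'E'
from plant import cams,r
from h import *
s=r.read_state();c=cams.capture('wrist');C=cam(c,s)
a=plane(C,(312.2,241),.334);b=plane(C,(314,176),.334)
print(a,b,(a+b)/2,np.degrees(np.arctan2(*(b-a)[1::-1])),np.linalg.norm(a-b))
for p in [(311,262),(240,209)]:
    for z in (.26,.27,.28):
        q=plane(C,p,z); print(q, np.degrees(np.arctan2(q[1]+.061,q[0]-.702))%360, np.hypot(q[1]+.061,q[0]-.702))
E
```

```text
[ 0.68476978 -0.07114803  0.334     ] [ 0.71362836 -0.03553699  0.334     ] [ 0.69919907 -0.05334251  0.334     ] 50.979278761267594 0.04583627226532648
[ 0.64968821 -0.11181704  0.26      ] 224.16961388864624 0.07293075569756033
[ 0.65302316 -0.10796268  0.27      ] 223.79730097382787 0.06785443365186056
[ 0.6563581  -0.10410831  0.28      ] 223.36479848582997 0.06278144002976165
[ 0.63071748 -0.03128968  0.26      ] 157.3737881127233 0.07722629965437114
[ 0.63471274 -0.03023823  0.27      ] 155.43150336586135 0.07398555794917698
[ 0.63870799 -0.02918677  0.28      ] 153.31397012168776 0.07083755727732716
```

```bash
python3 - <<'E'
from plant import cams,r
from h import *
from g import *
s=r.read_state();c=cams.capture('wrist');C=cam(c,s)
goal([.7,-.057,.42],-39)
crop(c['img'],220,130,420,280,4,'pics/c_w3.png')
E
```

```text
now grasp [ 0.7028 -0.0564  0.4205] yaw -37.0 -> shift mm [-1.9  2.2  0.5] roll 2.0
```

View pics/c_w3.png

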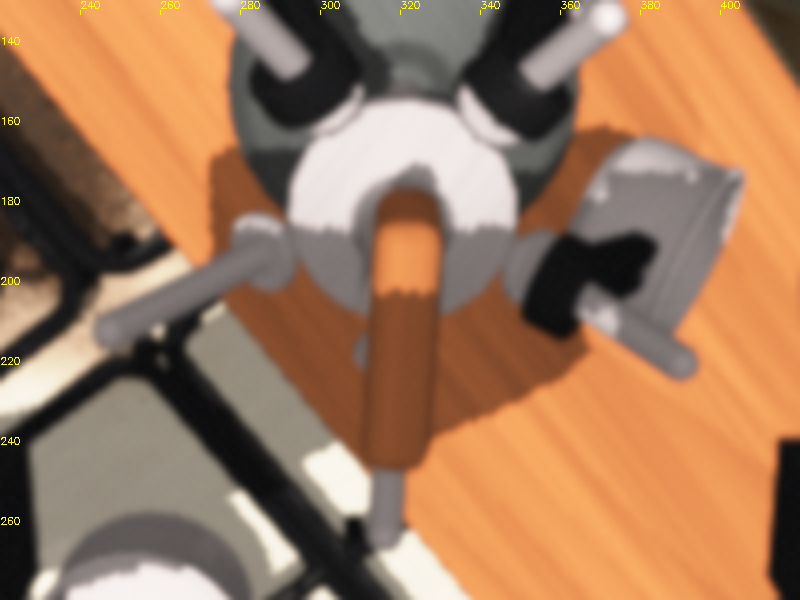

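```bash
python3 - <<'E'
from plant import cams,r
from h import *
from g import *
s=r.read_state();c=cams.capture('wrist');C=cam(c,s)
a=plane(C,(317.7,245.5),.334);b=plane(C,(320.5,179),.334)
m=(a+b)/2
print(a,b,m,np.degrees(np.arctan2(*(b-a)[1::-1])),np.linalg.norm(a-b))
for p in [(316,266),(247,212)]:
    for z in (.26,.27,.28):
        q=plane(C,p,z); print(q, np.degrees(np.arctan2(q[1]-m[1],q[0]-m[0]))%360, np.hypot(q[1]-m[1],q[0]-m[0]))
goal([m[0],m[1],.322],-39)
goal([m[0],m[1],.322],-39)
E
```

```text
[ 0.68549292 -0.0749293   0.334     ] [ 0.71556009 -0.03832546  0.334     ] [ 0.7005265  -0.05662738  0.334     ] 50.59959291797893 0.047369569582291444
[ 0.65079153 -0.11685175  0.26      ] 230.44915046438197 0.07810596504584827
[ 0.6540649  -0.11278435  0.27      ] 230.39726298806437 0.07288542995472237
[ 0.65733827 -0.10871695  0.28      ] 230.33736904348217 0.06766496386232569
[ 0.63355334 -0.03597752  0.26      ] 162.863880420704 0.07008438376912578
[ 0.63742497 -0.03471689  0.27      ] 160.85166934394778 0.06679725799087333
[ 0.64129659 -0.03345625  0.28      ] 158.63423805529405 0.06360097355862335
now grasp [ 0.7028 -0.0563  0.4207] yaw -37.0 -> shift mm [-1.6  1.8 98.7] roll 2.0
now grasp [ 0.7028 -0.0563  0.4207] yaw -37.0 -> shift mm [-1.6  1.8 98.7] roll 2.0
```

Emit:
send_rows:
  steps:
    - [-2, 2, 35, 2]
    - [-2, 2, 70, 2]
    - [-2, 2, 97, 2]
    - [-2, 2, 97, 2]
    - [-2, 2, 97, 2]

```text
time: 3.62
ee_pos: [0.7006, -0.0579, 0.4724]
tcp_rot: [[0.776, -0.631, 0.003], [-0.631, -0.776, 0.0], [0.002, -0.002, -1.0]]
ft_force: [0.5, 0.1, 0.6]
width: 0.088
```

Emit:
send_rows:
  steps:
    - [0, 0, 0, 0]
    - [0, 0, 0, 0]
    - [0, 0, 0, 0]
    - [0, 0, 0, 0]
    - [0, 0, 0, 0]
  grip: 0
  force: 40

```text
time: 4.25
ee_pos: [0.7003, -0.0584, 0.4707]
tcp_rot: [[0.775, -0.631, -0.0], [-0.631, -0.775, 0.0], [-0.0, -0.0, -1.0]]
ft_force: [0.1, 0.2, 0.6]
width: 0.0404
```

```bash
python3 -c "
from g import *
goal([.7005,-.0566,.322],-90); st()"
```

```text
now grasp [ 0.7003 -0.0584  0.3234] yaw -39.2 -> shift mm [-1.  -1.5  1.4] roll 50.8
t 4.25 q [-0.14, 0.77, 0.34, 1.22, -0.25, 1.19, -0.47] w 40.4 F [0.1, 0.2, 0.6] M [-0.04, 0.07, 0.01]
```

Emit:
send_rows:
  steps:
    - [0, 0, 0, 0]
    - [0, 0, 0, 0]
    - [0, 0, 0, 0]
    - [0, 0, 0, 0]
    - [0, 0, 0, 0]
    - [0, 0, 0, 0]

```text
time: 5.0
ee_pos: [0.7007, -0.0588, 0.4707]
tcp_rot: [[0.775, -0.632, 0.002], [-0.632, -0.775, -0.001], [0.002, -0.0, -1.0]]
ft_force: [4.7, -2.1, -4.6]
width: 0.0119
```

```bash
python3 -c "
from g import *
goal([.7005,-.0566,.322],-90); st()"
```

```text
now grasp [ 0.701  -0.059   0.3234] yaw -39.2 -> shift mm [-1.9 -1.5  1.4] roll 50.8
t 5.0 q [-0.14, 0.77, 0.34, 1.22, -0.25, 1.19, -0.47] w 11.9 F [4.7, -2.1, -4.6] M [-0.49, -0.79, -0.0]
```

Emit:
send_rows:
  steps:
    - [-1, -1, 0, 7]
    - [-1, -1, 0, 14]
    - [-1, -1, 0, 21]
    - [-1, -1, 0, 28]
    - [-1, -1, 0, 35]
    - [-1, -1, 0, 42]
    - [-1, -1, 0, 48]
    - [-1, -1, 0, 51]
    - [-1, -1, 0, 51]
    - [-1, -1, 0, 51]

```text
time: 6.25
ee_pos: [0.701, -0.0597, 0.4707]
tcp_rot: [[-0.005, -1.0, 0.004], [-1.0, 0.005, -0.006], [0.006, -0.004, -1.0]]
ft_force: [8.3, -7.6, -5.4]
width: 0.0116
```

```bash
python3 -c "
from g import *
from h import *
from plant import cams
goal([.7005,-.0566,.322],-90); st()
c=cams.capture('wrist');cv2.imwrite('pics/d_w.png',c['img'])
c=cams.capture('side');crop(c['img'],205,120,335,280,3,'pics/d_s.png')"
```

```text
now grasp [ 0.7017 -0.0605  0.3234] yaw -90.3 -> shift mm [-3.9  1.2  1.4] roll -0.3
t 6.25 q [-0.24, 0.81, 0.58, 1.23, -0.43, 1.22, -1.23] w 11.6 F [8.3, -7.6, -5.4] M [-1.25, -1.48, -0.1]
```

View pics/d_w.png

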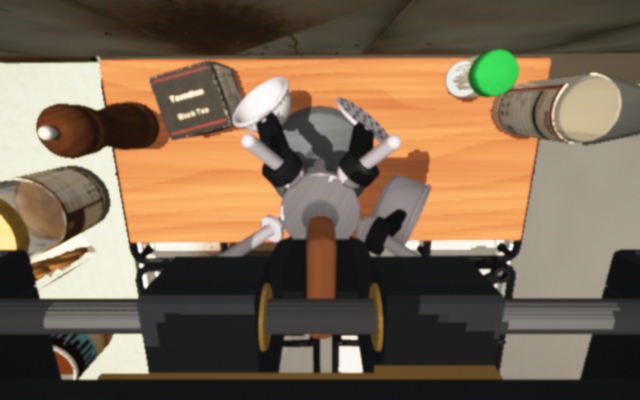

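View pics/d_s.png

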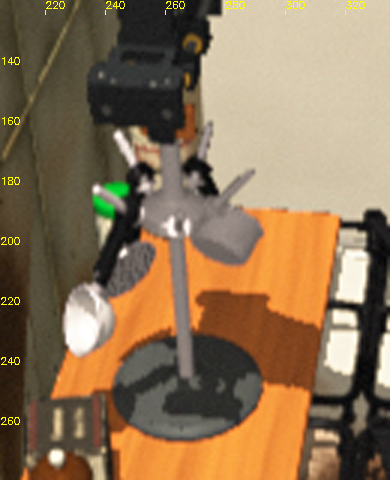

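Emit:
send_rows:
  steps:
    - [0, 0, 0, 0]
    - [0, 0, 0, 0]
    - [0, 0, 0, 0]
    - [0, 0, -40, 0]
    - [0, 0, -100, 0]
    - [0, 0, -130, 0]
    - [0, 0, -130, 0]
    - [0, 0, -130, 0]
    - [0, 0, -130, 0]
  grip: 88

```text
time: 7.48
ee_pos: [0.7002, -0.0567, 0.5988]
tcp_rot: [[-0.003, -1.0, -0.003], [-1.0, 0.003, 0.001], [-0.001, 0.003, -1.0]]
ft_force: [0.6, -0.5, -1.0]
width: 0.088
```

```bash
python3 -c "
from g import *
from h import *
from plant import cams
goal([.7005,-.0566,.322],-90); st()
c=cams.capture('wrist');cv2.imwrite('pics/e_w.png',c['img']);crop(c['img'],200,130,430,280,3,'pics/e_w2.png')"
```

```text
now grasp [ 0.6997 -0.0565  0.4515] yaw -90.2 -> shift mm [  0.2  -1.3 129.5] roll -0.2
t 7.47 q [-0.21, 0.74, 0.61, 0.97, -0.4, 1.53, -1.29] w 88.0 F [0.6, -0.5, -1.0] M [0.02, 0.12, -0.04]
```

View pics/e_w2.png

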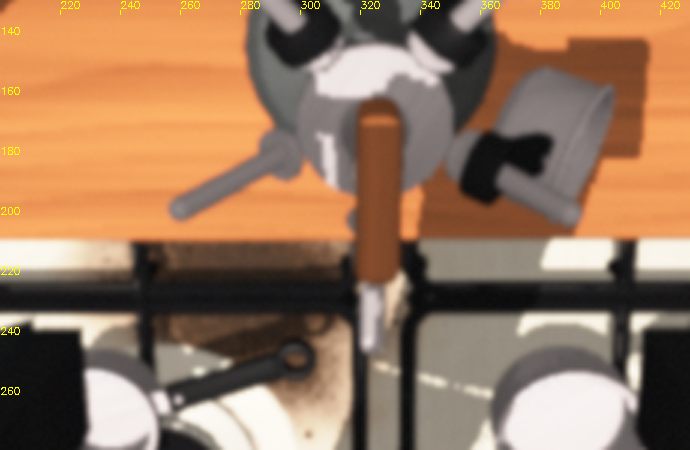

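```bash
python3 - <<'E'
from plant import cams,r
from h import *
s=r.read_state();c=cams.capture('wrist');C=cam(c,s)
crop(c['img'],230,130,430,280,4,'pics/e_w3.png')
print(s['ee_pos'],s['tcp_rot'])
c=cams.capture('top');crop(c['img'],260,80,400,220,4,'pics/e_t.png')
E
```

```text
[ 0.70021977 -0.05671237  0.59899834] [[-2.69304323e-03 -9.99991883e-01 -2.99692947e-03]
 [-9.99996094e-01  2.69078778e-03  7.56364098e-04]
 [-7.48293857e-04  2.99895468e-03 -9.99995223e-01]]
```

View pics/e_w3.png

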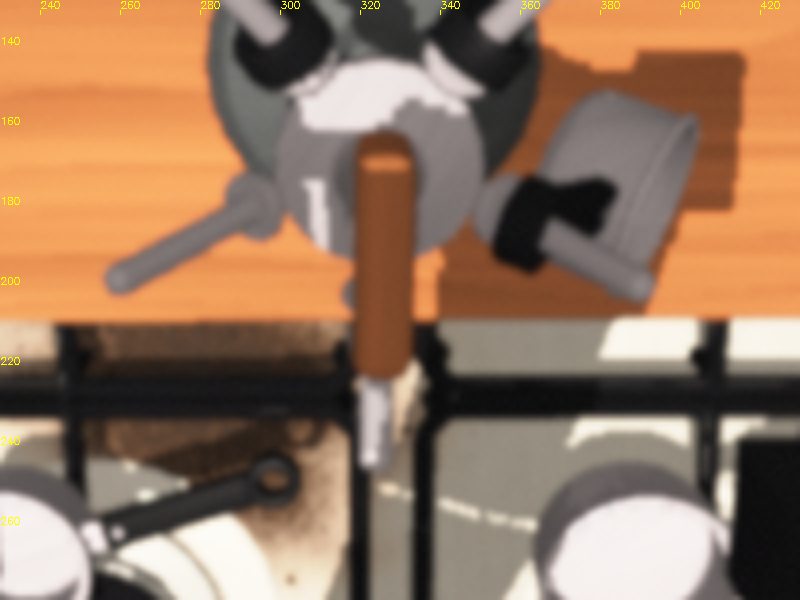

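View pics/e_t.png

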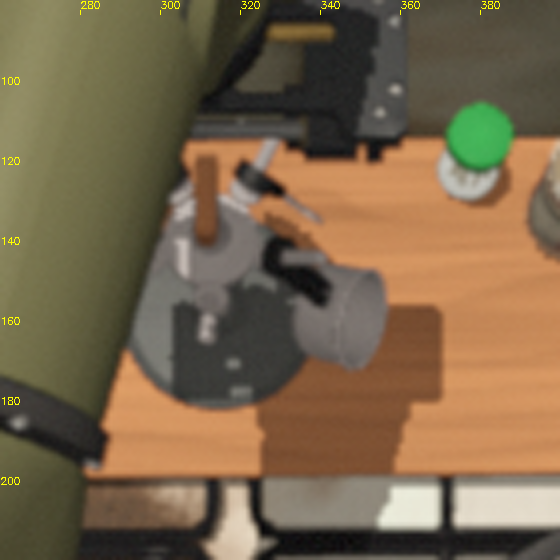

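```bash
python3 - <<'E'
from plant import cams,r
from h import *
s=r.read_state();c=cams.capture('wrist');C=cam(c,s);C1=cam(cams.capture('top'))
a=plane(C,(326.1,224.5),.334);b=plane(C,(326.6,168),.334);m=(a+b)/2
print(a,b,np.degrees(np.arctan2(*(b-a)[1::-1])),np.linalg.norm(a-b))
t1=plane(C1,(311,118),.334);t2=plane(C1,(311,140.5),.334);print('top wing',t1,t2)
print(tri(C,(323,245),C1,(310.3,163)))
for p in [(323,246),(259.5,199.5)]:
    for z in (.265,.272,.28):
        q=plane(C,p,z); print(q, np.degrees(np.arctan2(q[1]-m[1],q[0]-m[0]))%360, np.hypot(q[1]-m[1],q[0]-m[0]))
E
```

```text
[ 0.67748983 -0.06105561  0.334     ] [ 0.72245566 -0.06136286  0.334     ] -0.39148981124238713 0.04496687422625601
top wing [ 0.720356   -0.06088409  0.334     ] [ 0.67195655 -0.06078859  0.334     ]
(array([ 0.63494634, -0.05819007,  0.27843442]), np.float64(0.0015580282185359653))
[ 0.62783516 -0.05905357  0.265     ] 178.2883606433437 0.07216979044237605
[ 0.63101441 -0.05900802  0.272     ] 178.17168983512624 0.06899346375000177
[ 0.63464783 -0.05895597  0.28      ] 178.02446782961937 0.06536376287960718
[0.67768373 0.00327082 0.265     ] 109.06888472319596 0.06822372900477451
[0.67975441 0.00193034 0.272     ] 107.75592912342096 0.06629771666362755
[6.82120887e-01 3.98366577e-04 2.80000000e-01] 106.15985273541851 0.06414191590153631
```

Emit:
send_rows:
  steps:
    - [-5, 30, 0, -10]
    - [-17, 70, 0, -20]
    - [-33, 110, 0, -30]
    - [-50, 150, 20, -40]
    - [-70, 190, 60, -50]
    - [-90, 210, 100, -60]
    - [-104, 210, 140, -70]
    - [-104, 210, 180, -80]
    - [-104, 210, 210, -90]
    - [-104, 210, 220, -100]

```text
time: 8.98
ee_pos: [0.49, 0.0475, 0.379]
tcp_rot: [[0.984, 0.177, -0.003], [0.177, -0.984, -0.0], [-0.003, -0.0, -1.0]]
ft_force: [0.5, -0.3, 0.0]
width: 0.0881
```

Emit:
send_rows:
  steps:
    - [0, 0, 0, -5]
    - [0, 0, 0, -5]
    - [0, 0, 0, -5]
    - [0, 0, 0, -5]

```text
time: 9.48
ee_pos: [0.4905, 0.0476, 0.3809]
tcp_rot: [[0.967, 0.256, 0.001], [0.256, -0.967, 0.0], [0.001, 0.0, -1.0]]
ft_force: [0.6, 0.1, 0.2]
width: 0.0878
```

```bash
python3 - <<'E'
from plant import cams,r
from h import *
from g import *
goal([.49,.047,.2],15);st()
s=r.read_state();c=cams.capture('wrist');C=cam(c,s)
crop(c['img'],160,60,480,300,2,'pics/f_w.png')
crop(c['img'],0,0,640,400,1,'pics/f_wf.png',40)
E
```

```text
now grasp [0.4906 0.0476 0.2336] yaw 14.8 -> shift mm [-0.8  0.4 33.6] roll -0.2
t 9.47 q [-0.23, 0.56, 0.07, 1.99, -0.06, 0.6, 0.14] w 87.8 F [0.6, 0.1, 0.2] M [-0.1, 0.09, -0.05]
```

View pics/f_wf.png

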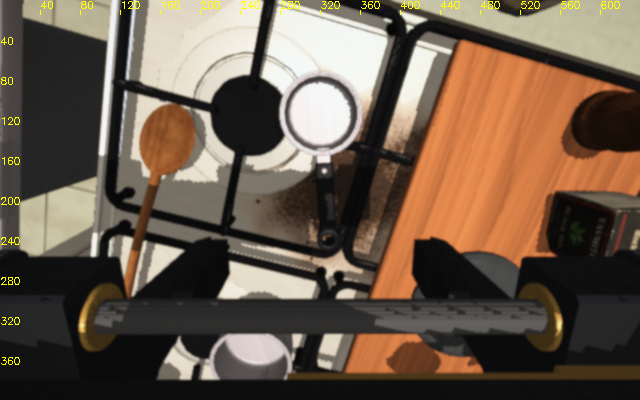

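```bash
python3 - <<'E'
from plant import cams,r
from h import *
from g import *
s=r.read_state();c=cams.capture('wrist');C=cam(c,s)
p=plane(C,(320.3,114),.042);e=plane(C,(329.5,238.5),.036)
u=(e-p)[:2];L=np.linalg.norm(u);u/=L;th=np.degrees(np.arctan2(u[1],u[0]))
print(p,e,L,th)
m=(p[:2]+e[:2])/2; g=m+u*(.055-.064)
print(g); goal([g[0],g[1],.034],th+90); goal([g[0],g[1],.034],th+90)
E
```

```text
[0.47443377 0.10588936 0.042     ] [ 0.51615993 -0.01442768  0.036     ] 0.12734701987057861 -70.87336421569067
[0.49234794 0.05423401]
now grasp [0.4906 0.0477 0.2336] yaw 14.8 -> shift mm [  3.3  -5.9 199.6] roll -4.3
now grasp [0.4906 0.0477 0.2336] yaw 14.8 -> shift mm [  3.3  -5.9 199.6] roll -4.3
```

Emit:
send_rows:
  steps:
    - [1, -2, 50, -2]
    - [3, -6, 100, -4]
    - [3, -6, 140, -4]
    - [3, -6, 175, -4]
    - [3, -6, 197, -4]
    - [3, -6, 197, -4]
    - [3, -6, 197, -4]
  grip: 45

```text
time: 10.45
ee_pos: [0.4922, 0.0542, 0.1844]
tcp_rot: [[0.946, 0.323, 0.001], [0.323, -0.946, 0.0], [0.001, 0.0, -1.0]]
ft_force: [-0.2, -0.4, -0.4]
width: 0.0452
```

Emit:
send_rows:
  steps:
    - [0, 0, 0, 0]
    - [0, 0, 0, 0]
    - [0, 0, 0, 0]
    - [0, 0, 0, 0]
    - [0, 0, 0, 0]
  grip: 0
  force: 5

```text
time: 11.08
ee_pos: [0.4922, 0.054, 0.184]
tcp_rot: [[0.946, 0.323, 0.001], [0.323, -0.946, -0.0], [0.001, 0.0, -1.0]]
ft_force: [1.2, -0.3, 2.4]
width: 0.0178
```

```bash
python3 - <<'E'
from plant import cams,r
from h import *
from g import *
st(); goal([.4923,.0542,.034],19)
s=r.read_state();c=cams.capture('wrist')
cv2.imwrite('pics/g_w.png',c['img'])
c=cams.capture('side')
crop(c['img'],280,170,440,340,3,'pics/g_s.png')
E
```

```text
t 11.07 q [-0.21, 0.93, 0.01, 2.09, -0.06, 0.12, 0.18] w 17.8 F [1.2, -0.3, 2.4] M [-0.12, -0.14, 0.03]
now grasp [0.4923 0.054  0.0367] yaw 18.8 -> shift mm [ 0.  -0.2  2.7] roll -0.2
```

View pics/g_w.png

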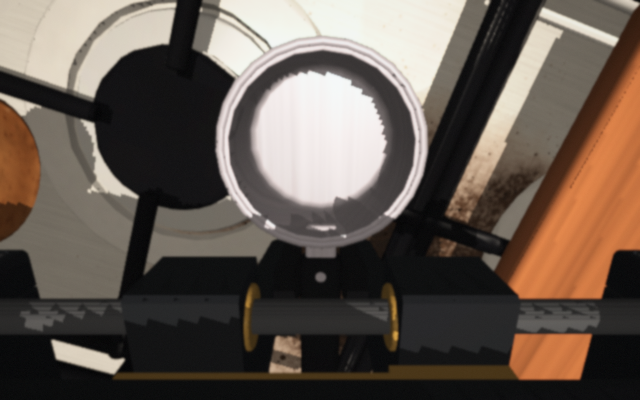

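View pics/g_s.png

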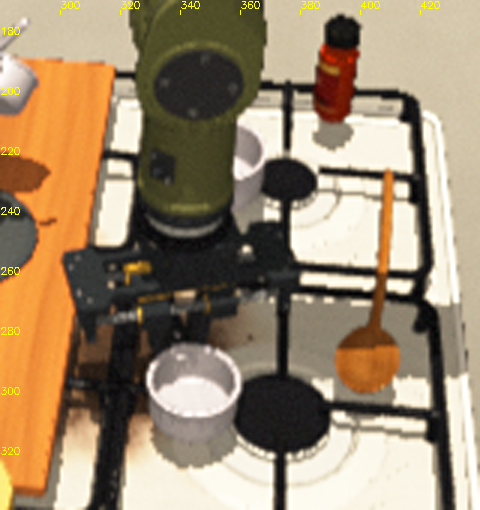

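Emit:
send_rows:
  steps:
    - [0, -1, -7, 0]
    - [0, -3, -14, 0]
    - [0, -6, -21, 0]
    - [0, -10, -27, 0]
    - [0, -15, -33, 0]
    - [0, -21, -38, 0]
    - [0, -28, -42, 0]
    - [0, -28, -42, 0]
    - [0, -28, -42, 0]

```text
time: 12.3
ee_pos: [0.4828, 0.0805, 0.2256]
tcp_rot: [[0.946, 0.323, -0.0], [0.323, -0.946, -0.0], [-0.0, 0.0, -1.0]]
ft_force: [-0.2, -0.4, -1.2]
width: 0.0181
```

```bash
python3 - <<'E'
from plant import cams,r
from h import *
from g import *
st(); goal([.4923,.0542,.034],19)
s=r.read_state();c=cams.capture('wrist')
cv2.imwrite('pics/h_w.png',c['img'])
c=cams.capture('side')
crop(c['img'],280,170,440,340,3,'pics/h_s.png')
E
```

```text
t 12.3 q [-0.27, 0.84, 0.02, 2.1, -0.08, 0.2, 0.15] w 18.1 F [-0.2, -0.4, -1.2] M [-0.13, -0.01, 0.01]
now grasp [0.4828 0.0805 0.0783] yaw 18.8 -> shift mm [ 0.5 28.  44.3] roll -0.2
```

View pics/h_w.png

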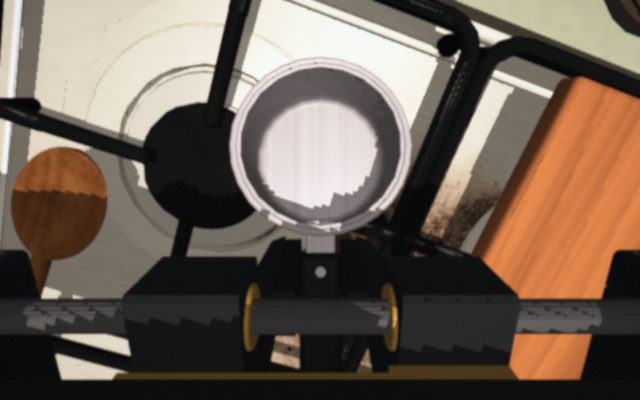

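View pics/h_s.png

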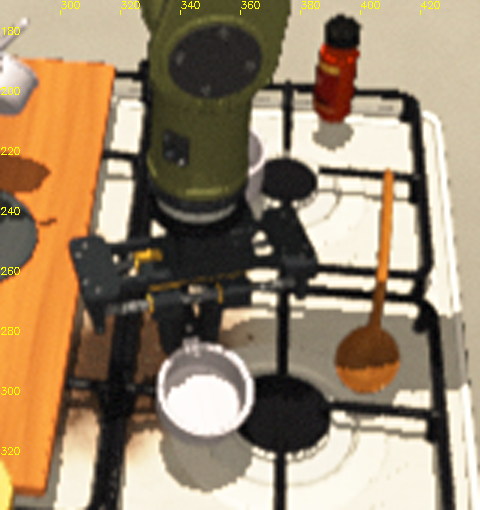

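Emit:
send_rows:
  steps:
    - [0, 0, 0, 0]
    - [0, 0, 0, 0]
    - [0, 0, 0, 0]
    - [0, 0, 0, 0]
  force: 3

```text
time: 12.9
ee_pos: [0.4828, 0.0805, 0.2257]
tcp_rot: [[0.946, 0.323, 0.0], [0.323, -0.946, -0.0], [-0.0, 0.0, -1.0]]
ft_force: [0.0, -0.2, -0.3]
width: 0.0179
```

```bash
cat > rim.py <<'E'
from plant import cams,r
from h import *
from g import *
def tilt(px,w,D,lever,up):
    # rim centre px, rim width px w, rim diameter D; lever,up: rim centre from grip in pan frame
    s=r.read_state();c=cams.capture('wrist');M=np.array(c['mount']);K=np.array(c['K'])
    d=K[0,0]*D/w; X=M@np.array([(px[0]-K[0,2])/K[0,0]*d,(px[1]-K[1,2])/K[1,1]*d,d,1])
    y=X[1];h=r.grip_depth-X[2]
    print('rim centre tool',X[:3],'tilt',np.degrees(np.arctan2(up,lever)-np.arctan2(h,-y)),'dist',np.hypot(h,y),np.hypot(lever,up))
E
python3 - <<'E'
from rim import *
st()
c=cams.capture('wrist')
cv2.imwrite('pics/i_w.png',c['img'])
tilt((320,146),182,.074,.055,.010)
E
```

```text
t 12.9 q [-0.27, 0.84, 0.02, 2.1, -0.08, 0.2, 0.15] w 17.9 F [0.0, -0.2, -0.3] M [-0.21, 0.03, -0.01]
rim centre tool [-0.0008211  -0.05416897  0.15614313] tilt 19.57663695750649 dist 0.05488604981087481 0.05590169943749474
```

View pics/i_w.png

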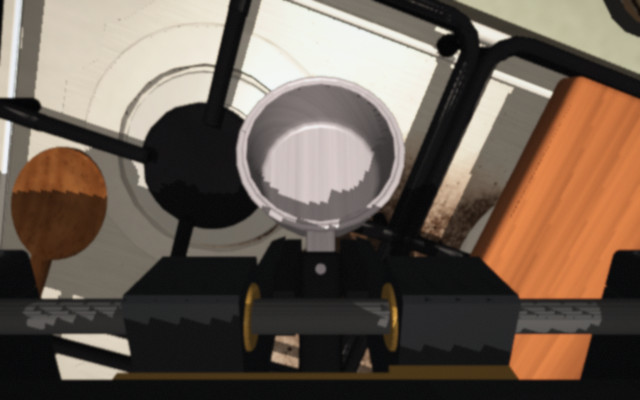

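Emit:
send_rows:
  steps:
    - [0, 0, 0, 0]
    - [0, 0, 0, 0]
  force: 60

```text
time: 13.25
ee_pos: [0.4828, 0.0806, 0.2257]
tcp_rot: [[0.946, 0.323, 0.0], [0.323, -0.946, 0.0], [0.0, -0.0, -1.0]]
ft_force: [1.3, -0.0, -0.6]
width: 0.017
```

```bash
python3 - <<'E'
from rim import *
st()
tilt((321,157),169,.074,.055,.010)
E
```

```text
t 13.25 q [-0.27, 0.84, 0.02, 2.1, -0.08, 0.2, 0.15] w 17.0 F [1.3, -0.0, -0.6] M [-0.32, -0.01, 0.0]
rim centre tool [-0.0004026  -0.04820749  0.16530579] tilt 30.785807101177276 dist 0.0514603788718825 0.05590169943749474
```

Emit:
send_rows:
  steps:
    - [0, 0, -30, 0]
    - [0, 0, -70, 0]
    - [0, 0, -115, 1]
    - [10, 3, -160, 1]
    - [35, 10, -200, 1]
    - [70, 20, -220, 1]
    - [105, 30, -220, 1]
    - [135, 37, -220, 1]
    - [152, 42, -220, 1]
    - [152, 42, -220, 1]

```text
time: 14.55
ee_pos: [0.6405, 0.0901, 0.4448]
tcp_rot: [[0.952, 0.307, -0.001], [0.307, -0.952, -0.0], [-0.001, -0.0, -1.0]]
ft_force: [-0.1, 0.4, -1.3]
width: 0.0169
```

Emit:
send_rows:
  steps:
    - [0, 0, 0, 0]
    - [0, 0, 0, 0]

```text
time: 14.8
ee_pos: [0.6394, 0.09, 0.4458]
tcp_rot: [[0.952, 0.307, -0.001], [0.307, -0.952, 0.0], [-0.001, -0.0, -1.0]]
ft_force: [0.7, 0.6, -2.0]
width: 0.0175
```

```bash
python3 - <<'E'
from rim import *
st();goal([.658,.0695,.253],18)
for n in ['wrist','side','top']:
    c=cams.capture(n)
    cv2.imwrite(f'pics/j_{n}.png',c['img'])
    if n=='side': crop(c['img'],190,110,350,290,3,'pics/j_side.png')
E
```

```text
t 14.8 q [-0.26, 0.68, 0.1, 1.46, -0.07, 1.01, 0.16] w 17.5 F [0.7, 0.6, -2.0] M [-0.04, 0.05, 0.02]
now grasp [0.6393 0.09   0.2985] yaw 17.9 -> shift mm [11.6 25.3 45.5] roll -0.1
```

View pics/j_wrist.png

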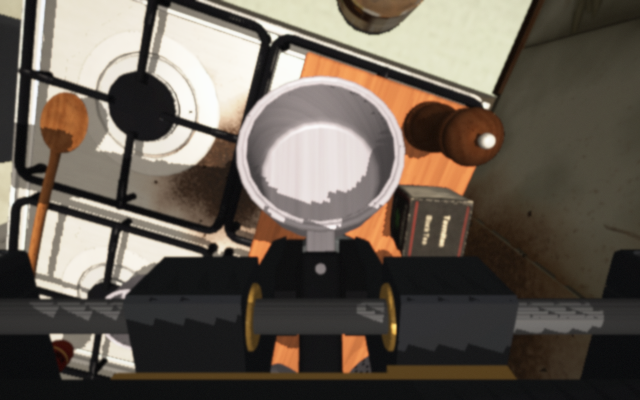

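View pics/j_side.png

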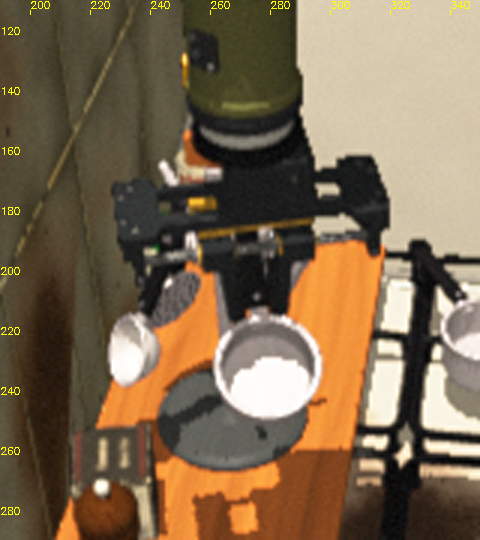

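View pics/j_top.png

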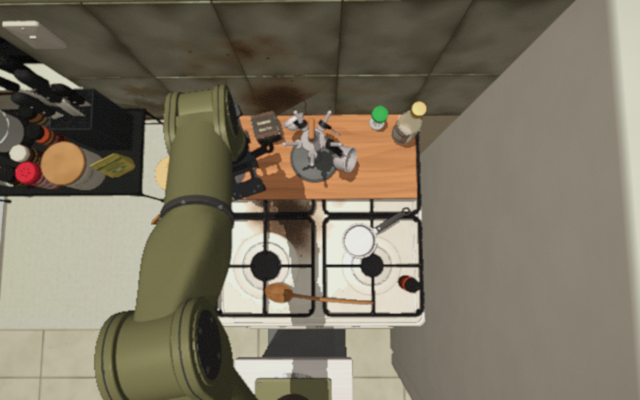

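```bash
python3 - <<'E'
from rim import *
crop(cv2.imread('pics/j_top.png'),230,100,350,200,6,'pics/j_t2.png',10)
C1=cam(cams.capture('top'))
s=r.read_state();R=np.array(s['tcp_rot']);g=np.array(s['ee_pos'])+R@[0,0,r.grip_depth]
y=R[:,1]
for L in (.07,.073,.078):
  e=g+y*L*np.cos(np.radians(31))+np.array([0,0,L*np.sin(np.radians(31))]); print(e,proj(C1,e))
print('tip',proj(C1,[.68,.001,.279]))
E
```

```text
[0.65832884 0.03286681 0.33468343] [266.21028773 147.1237486 ]
[0.65911703 0.03041908 0.33622821] [267.28756654 146.57805777]
[0.66043068 0.02633953 0.33880283] [269.09065095 145.66471332]
tip [283.94430471 143.11709696]
```

View pics/j_t2.png

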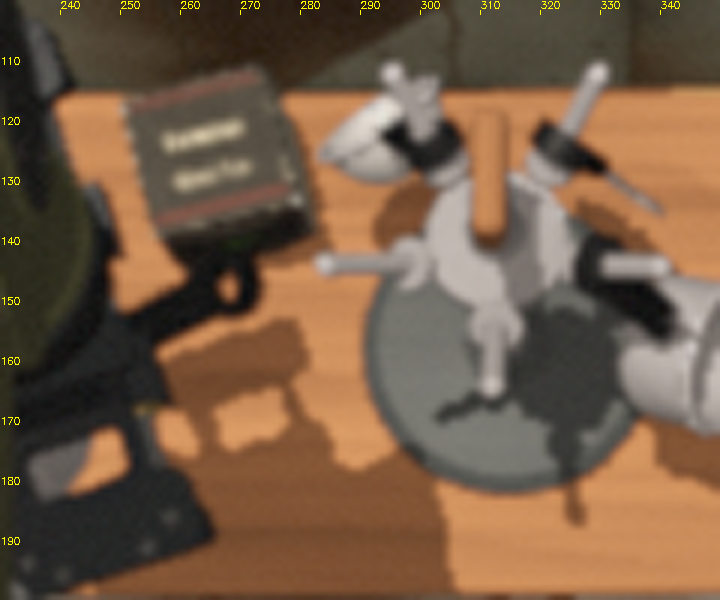

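```bash
cat > al.py <<'E'
from rim import *
def align(eyepx,ez,tippx,tz,az,off,C1):
    """eye hole px in top, its z; tip px,z ; az outward azimuth deg; off along rod from tip"""
    e=plane(C1,eyepx,ez);t=plane(C1,tippx,tz)
    a=np.radians(az);u=np.array([np.cos(a)*.643,np.sin(a)*.643,.766])
    s=r.read_state();R=np.array(s['tcp_rot'])
    print('eye',e,'tip',t)
    for o in off: print(o,'shift tool',np.round(R.T@(t+u*o-e)*1000,1))
E
python3 - <<'E'
from al import *
C1=cam(cams.capture('top'))
align((267.7,147.5),.336,(283.0,143.5),.278,108,(.03,.015,0),C1)
E
```

```text
eye [0.65720112 0.02956853 0.336     ] tip [0.67938714 0.00318901 0.278     ]
0.03 shift tool [13.  12.6 35. ]
0.015 shift tool [13.  22.3 46.5]
0 shift tool [13.  31.9 58. ]
```

Emit:
send_rows:
  steps:
    - [5, 4, 10, 0]
    - [10, 8, 22, 0]
    - [13, 13, 35, 0]
    - [13, 18, 41, 0]
    - [13, 20, 44, 0]
    - [13, 20, 44, 0]
    - [13, 20, 44, 0]
    - [13, 20, 44, 0]

```text
time: 16.05
ee_pos: [0.6587, 0.0752, 0.4022]
tcp_rot: [[0.952, 0.307, 0.001], [0.307, -0.952, 0.0], [0.001, -0.0, -1.0]]
ft_force: [0.6, -0.4, -0.8]
width: 0.0171
```

```bash
python3 - <<'E'
from rim import *
st();goal([.658,.0695,.253],18)
crop(cams.capture('top')['img'],230,100,350,200,6,'pics/k_t2.png',10)
crop(cams.capture('side')['img'],190,110,350,290,3,'pics/k_side.png')
E
```

```text
t 16.05 q [-0.23, 0.74, 0.09, 1.45, -0.07, 0.95, 0.19] w 17.1 F [0.6, -0.4, -0.8] M [-0.11, 0.04, -0.04]
now grasp [0.6589 0.0752 0.2549] yaw 17.9 -> shift mm [-2.6  5.2  1.9] roll -0.1
```

View pics/k_t2.png

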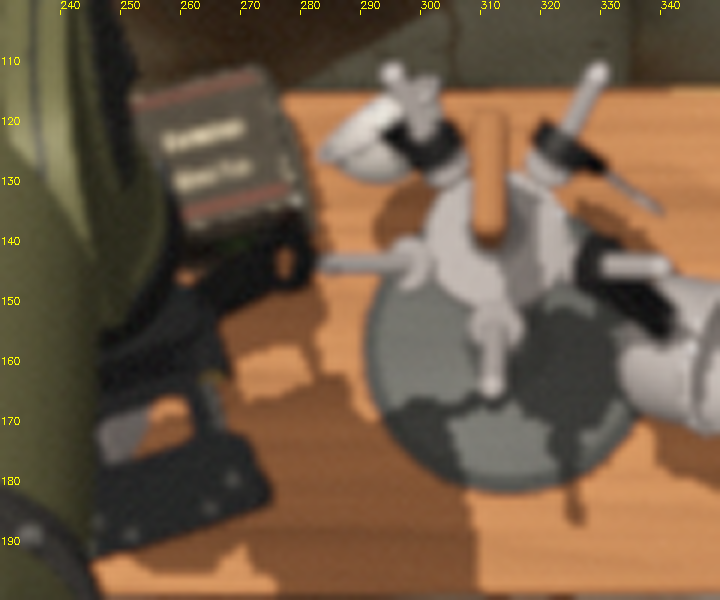

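View pics/k_side.png

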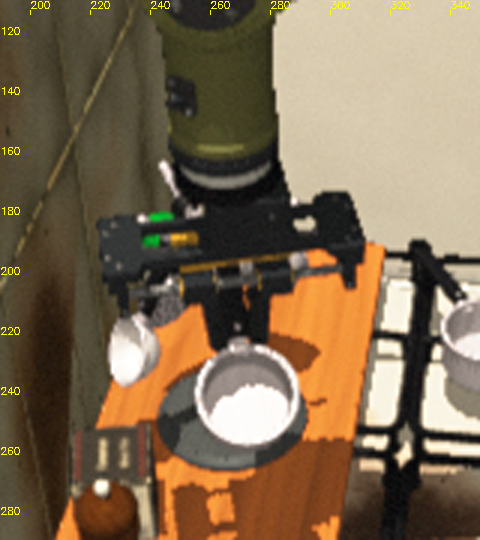

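```bash
python3 - <<'E'
from al import *
C1=cam(cams.capture('top'))
align((276.3,143.9),.2925,(283.0,143.5),.278,108,(.015,0.005,-.01,-.02,-.035),C1)
E
```

```text
eye [0.67512605 0.01647758 0.2925    ] tip [0.67938714 0.00318901 0.278     ]
0.015 shift tool [-0.   4.3  3. ]
0.005 shift tool [-0.  10.7 10.7]
-0.01 shift tool [-0.  20.4 22.2]
-0.02 shift tool [ 0.  26.8 29.8]
-0.035 shift tool [ 0.  36.5 41.3]
```

Emit:
send_rows:
  steps:
    - [0, 4, 2, 0]
    - [0, 8, 6, 0]
    - [0, 11, 10, 0]
    - [0, 14, 14, 0]
    - [0, 16, 17, 0]
    - [0, 16, 17, 0]
    - [0, 16, 17, 0]

```text
time: 17.08
ee_pos: [0.6635, 0.0598, 0.3847]
tcp_rot: [[0.952, 0.307, -0.0], [0.307, -0.952, 0.0], [-0.0, -0.0, -1.0]]
ft_force: [-0.2, 0.2, -1.3]
width: 0.0171
```

```bash
python3 - <<'E'
from rim import *
st();goal([.658,.0695,.253],18)
crop(cams.capture('top')['img'],250,110,330,180,9,'pics/l_t2.png',10)
E
```

```text
t 17.07 q [-0.2, 0.77, 0.08, 1.46, -0.07, 0.92, 0.21] w 17.1 F [-0.2, 0.2, -1.3] M [-0.13, 0.11, -0.02]
now grasp [0.6635 0.0598 0.2374] yaw 17.8 -> shift mm [ -2.2 -10.9 -15.6] roll -0.2
```

View pics/l_t2.png

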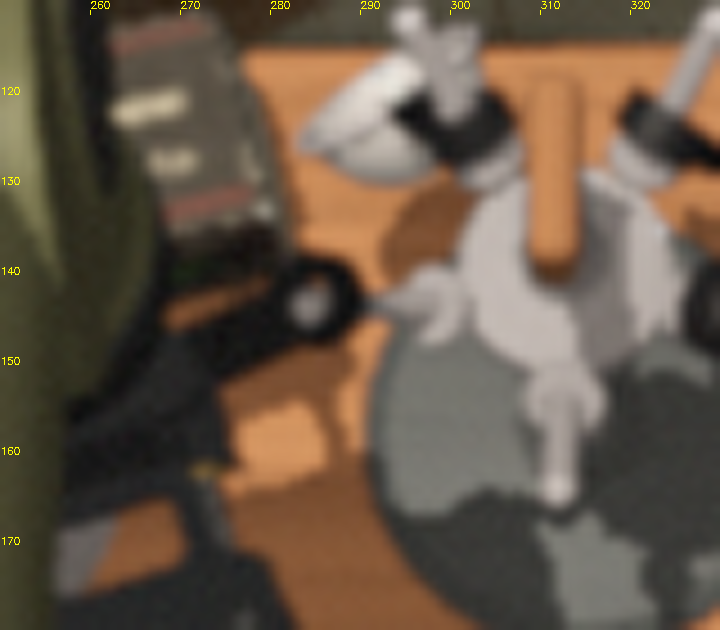

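Emit:
send_rows:
  steps:
    - [0, 2, 3, 0]
    - [0, 4, 6, 0]
    - [0, 7, 9, 0]
    - [0, 9, 12, 0]
    - [0, 11, 14, 0]
    - [0, 13, 16, 0]
    - [0, 13, 16, 0]
  force: 25

```text
time: 18.0
ee_pos: [0.6675, 0.0472, 0.3684]
tcp_rot: [[0.952, 0.306, -0.001], [0.306, -0.952, 0.0], [-0.001, -0.0, -1.0]]
ft_force: [-0.6, 0.7, -0.7]
width: 0.0175
```

```bash
python3 - <<'E'
from rim import *
st();goal([.658,.0695,.253],18)
crop(cams.capture('top')['img'],250,110,330,180,9,'pics/m_t2.png',10)
E
```

```text
t 18.0 q [-0.18, 0.79, 0.08, 1.46, -0.07, 0.89, 0.23] w 17.5 F [-0.6, 0.7, -0.7] M [0.09, 0.23, -0.05]
now grasp [0.6674 0.0472 0.2211] yaw 17.8 -> shift mm [ -2.2 -24.1 -31.9] roll -0.2
```

View pics/m_t2.png

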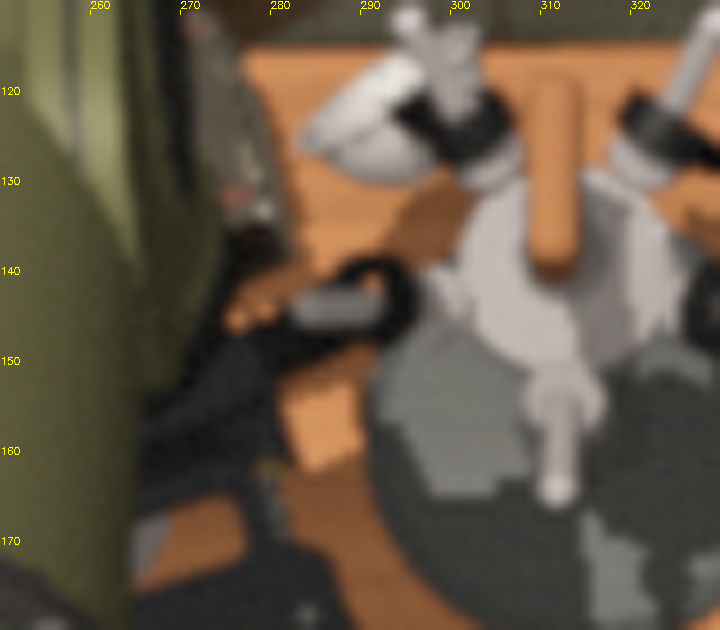

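Emit:
send_rows:
  steps:
    - [0, 2, 3, 0]
    - [0, 4, 5, 0]
    - [0, 6, 7, 0]
    - [0, 8, 10, 0]
    - [0, 10, 12, 0]
    - [0, 10, 12, 0]
    - [0, 10, 12, 0]

```text
time: 18.92
ee_pos: [0.6706, 0.0377, 0.3566]
tcp_rot: [[0.952, 0.306, -0.0], [0.306, -0.952, -0.0], [-0.0, -0.0, -1.0]]
ft_force: [-1.4, 0.8, -2.4]
width: 0.0176
```

```bash
python3 - <<'E'
from rim import *
st();goal([.658,.0695,.253],18)
crop(cams.capture('top')['img'],250,110,330,180,9,'pics/n_t2.png',10)
E
```

```text
t 18.93 q [-0.16, 0.81, 0.08, 1.47, -0.07, 0.87, 0.25] w 17.6 F [-1.4, 0.8, -2.4] M [0.17, 0.35, -0.12]
now grasp [0.6705 0.0377 0.2093] yaw 17.8 -> shift mm [ -2.2 -34.1 -43.7] roll -0.2
```

View pics/n_t2.png

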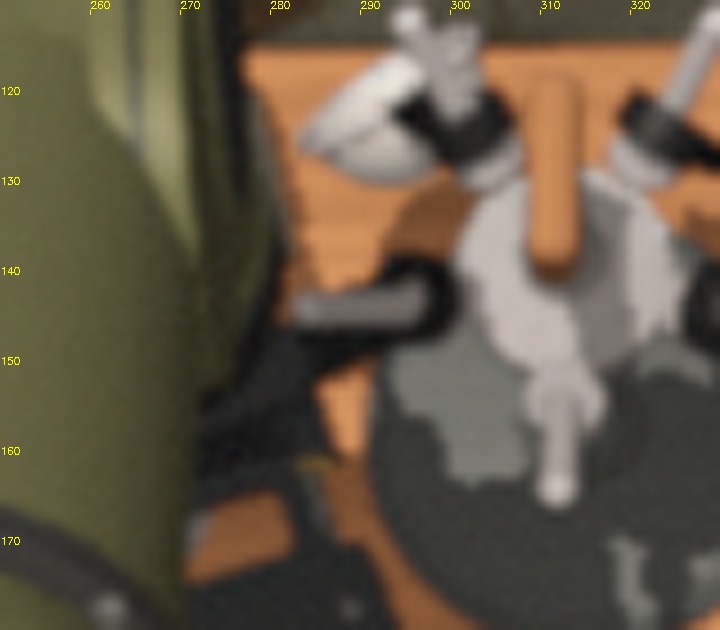

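Emit:
send_rows:
  steps:
    - [0, 0, 0, 0]
    - [0, 0, 0, 0]
    - [0, 0, 0, 0]
    - [0, 0, 0, 0]
    - [0, 0, 0, 0]
    - [0, 0, 0, 0]
  grip: 60

```text
time: 19.73
ee_pos: [0.6707, 0.0378, 0.3567]
tcp_rot: [[0.952, 0.306, 0.0], [0.306, -0.952, 0.0], [0.0, -0.0, -1.0]]
ft_force: [0.1, -0.1, 0.1]
width: 0.0599
```

```bash
python3 - <<'E'
from rim import *
st()
crop(cams.capture('top')['img'],250,110,330,180,9,'pics/o_t2.png',10)
cv2.imwrite('pics/o_w.png',cams.capture('wrist')['img'])
crop(cams.capture('side')['img'],190,110,350,290,3,'pics/o_side.png')
E
```

```text
t 19.73 q [-0.16, 0.81, 0.08, 1.47, -0.07, 0.87, 0.25] w 59.9 F [0.1, -0.1, 0.1] M [-0.09, 0.04, 0.01]
```

View pics/o_w.png

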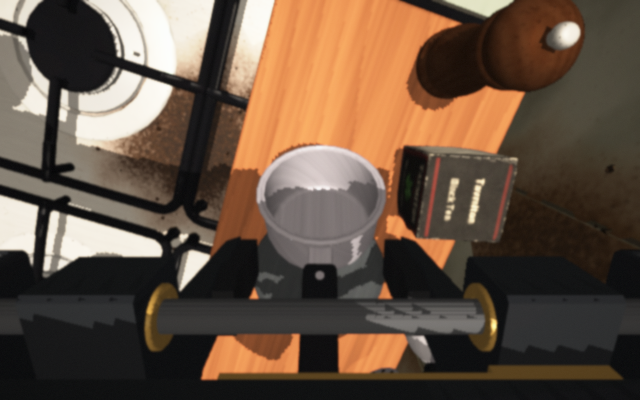

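View pics/o_side.png

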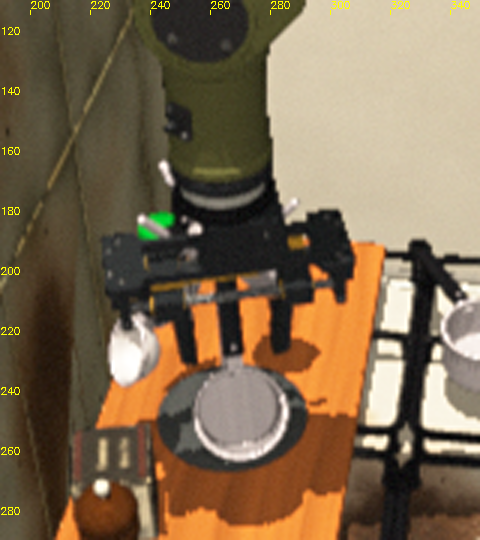

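View pics/o_t2.png

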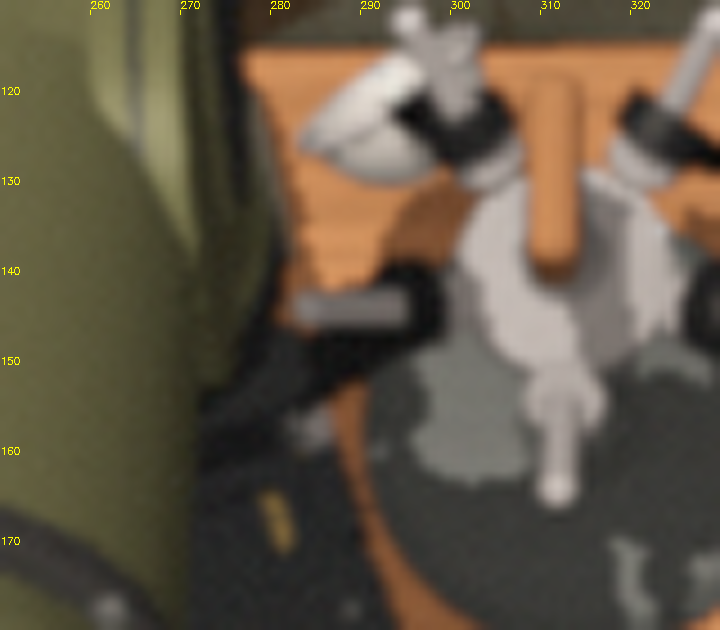

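Emit:
send_rows:
  steps:
    - [0, -8, -10, 0]
    - [0, -12, -40, 0]
    - [0, -12, -80, 0]
    - [0, -12, -110, 0]
    - [0, -12, -115, 0]
    - [0, -12, -115, 0]
    - [0, -12, -115, 0]
  grip: 15

```text
time: 20.75
ee_pos: [0.6666, 0.0494, 0.47]
tcp_rot: [[0.952, 0.307, -0.003], [0.307, -0.952, -0.0], [-0.003, -0.001, -1.0]]
ft_force: [0.1, 0.1, -0.4]
width: 0.0151
```

```bash
python3 - <<'E'
from rim import *
st();goal([.658,.0695,.253],18)
crop(cams.capture('top')['img'],250,110,330,180,9,'pics/p_t2.png',10)
crop(cams.capture('side')['img'],190,110,350,290,3,'pics/p_side.png')
E
```

```text
t 20.75 q [-0.19, 0.69, 0.09, 1.34, -0.07, 1.11, 0.22] w 15.1 F [0.1, 0.1, -0.4] M [-0.06, 0.04, -0.0]
now grasp [0.6661 0.0494 0.3227] yaw 17.9 -> shift mm [ -1.4 -21.6  69.7] roll -0.1
```

View pics/p_t2.png

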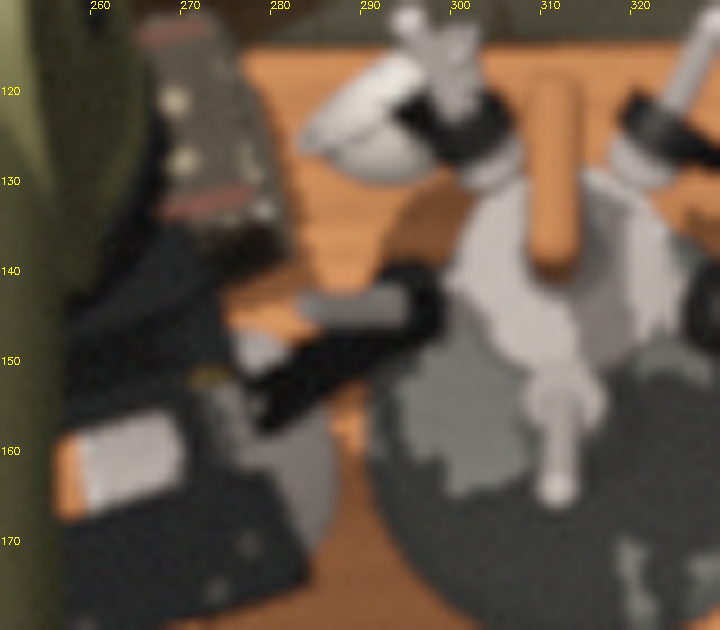

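View pics/p_side.png

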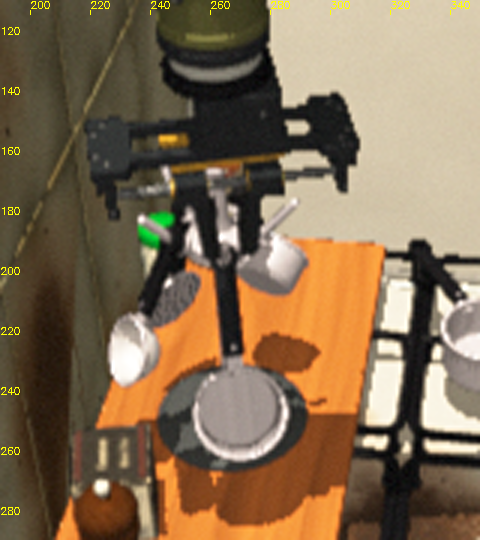

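```bash
python3 - <<'E'
from rim import *
C1=cam(cams.capture('top'))
a=np.radians(108);u=np.array([np.cos(a)*.643,np.sin(a)*.643,.766])
t=plane(C1,(283,143.5),.278);print(t)
for s in (0,10,20,30,40,50): print(s,proj(C1,t-u*.05+u*s/1000),t-u*.05+u*s/1000)
E
```

```text
[0.67938714 0.00318901 0.278     ]
0 [297.81414691 143.07255955] [ 0.68932203 -0.02738745  0.2397    ]
10 [294.94159284 143.15544288] [ 0.68733505 -0.02127216  0.24736   ]
20 [292.02494051 143.2395986 ] [ 0.68534807 -0.01515687  0.25502   ]
30 [289.06316661 143.32505623] [ 0.68336109 -0.00904157  0.26268   ]
40 [286.05521591 143.41184623] [ 0.68137411 -0.00292628  0.27034   ]
50 [283.  143.5] [0.67938714 0.00318901 0.278     ]
```

Emit:
send_rows:
  steps:
    - [-1, 15, 0, 0]
    - [-1, 30, 0, 0]
    - [-1, 43, 10, 0]
    - [-1, 43, 25, 0]
    - [-1, 43, 35, 0]
    - [-1, 43, 40, 0]
    - [-1, 43, 40, 0]
    - [-1, 43, 40, 0]
  grip: 16

```text
time: 21.9
ee_pos: [0.6794, 0.0083, 0.4322]
tcp_rot: [[0.952, 0.307, 0.001], [0.307, -0.952, 0.0], [0.001, 0.0, -1.0]]
ft_force: [-0.2, -0.4, 0.2]
width: 0.0155
```

```bash
python3 - <<'E'
from rim import *
st();goal([.658,.0695,.253],18)
crop(cams.capture('top')['img'],250,110,330,180,9,'pics/q_t2.png',10)
crop(cams.capture('side')['img'],210,120,320,260,4,'pics/q_side.png')
E
```

```text
t 21.9 q [-0.12, 0.74, 0.09, 1.36, -0.07, 1.05, 0.29] w 15.5 F [-0.2, -0.4, 0.2] M [-0.03, 0.07, 0.0]
now grasp [0.6795 0.0083 0.2849] yaw 17.9 -> shift mm [ -1.7 -64.8  31.9] roll -0.1
```

View pics/q_t2.png

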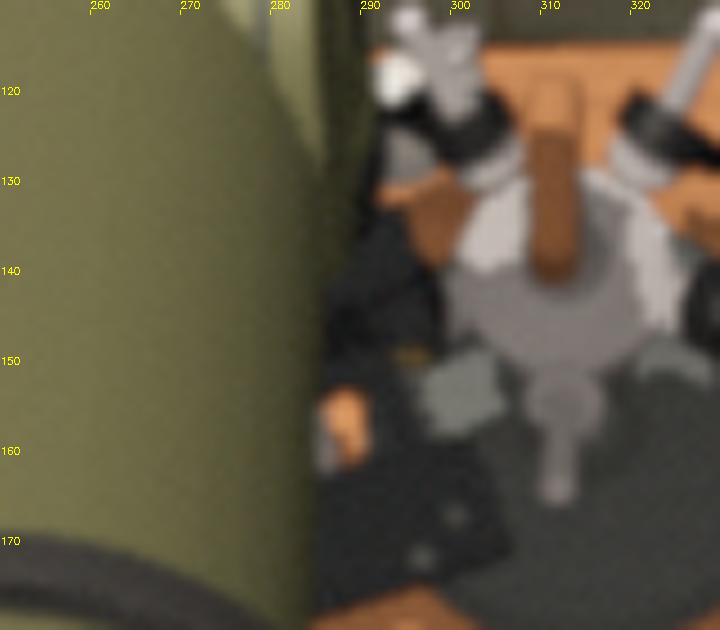

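View pics/q_side.png

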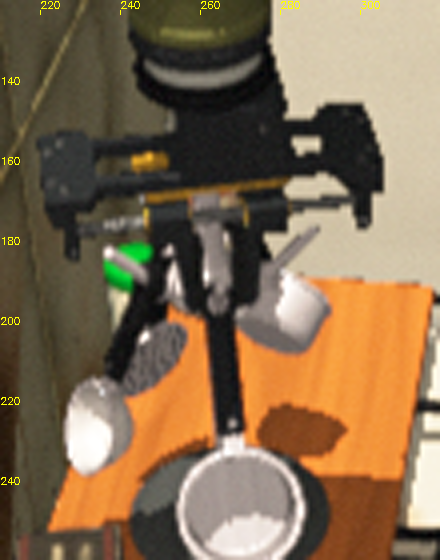

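Emit:
send_rows:
  steps:
    - [0, 4, 6, 0]
    - [0, 8, 12, 0]
    - [0, 11, 17, 0]
    - [0, 13, 20, 0]
    - [0, 13, 20, 0]

```text
time: 22.62
ee_pos: [0.6832, -0.0046, 0.4113]
tcp_rot: [[0.952, 0.306, -0.001], [0.306, -0.952, -0.0], [-0.001, -0.0, -1.0]]
ft_force: [0.7, 0.3, -0.4]
width: 0.016
```

```bash
python3 - <<'E'
from rim import *
st();goal([.658,.0695,.253],18)
crop(cams.capture('side')['img'],210,120,320,260,4,'pics/r_side.png')
E
```

```text
t 22.62 q [-0.1, 0.77, 0.08, 1.37, -0.07, 1.01, 0.31] w 16.0 F [0.7, 0.3, -0.4] M [-0.05, 0.02, -0.05]
now grasp [ 0.6831 -0.0047  0.264 ] yaw 17.8 -> shift mm [ -1.2 -78.3  11.1] roll -0.2
```

View pics/r_side.png

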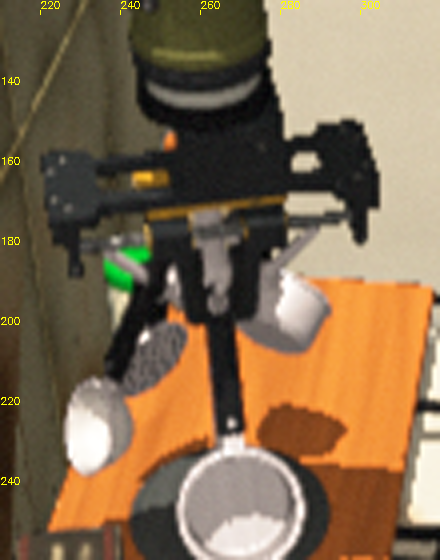

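Emit:
send_rows:
  steps:
    - [0, 2, 2, 0]
    - [0, 4, 4, 0]
    - [0, 6, 5, 0]
    - [0, 7, 6, 0]
    - [0, 7, 6, 0]

```text
time: 23.3
ee_pos: [0.6853, -0.0075, 0.4087]
tcp_rot: [[0.951, 0.309, 0.002], [0.309, -0.951, 0.007], [0.004, -0.006, -1.0]]
ft_force: [-5.6, 6.9, 14.5]
width: 0.0159
```

```bash
python3 - <<'E'
from rim import *
st();goal([.658,.0695,.253],18)
crop(cams.capture('side')['img'],210,120,320,260,4,'pics/s_side.png')
E
```

```text
t 23.3 q [-0.09, 0.77, 0.08, 1.37, -0.07, 1.01, 0.32] w 15.9 F [-5.6, 6.9, 14.5] M [1.32, 1.24, -0.09]
now grasp [ 0.6855 -0.0065  0.2614] yaw 18.0 -> shift mm [ -2.7 -80.7   8.9] roll 0.0
```

View pics/s_side.png

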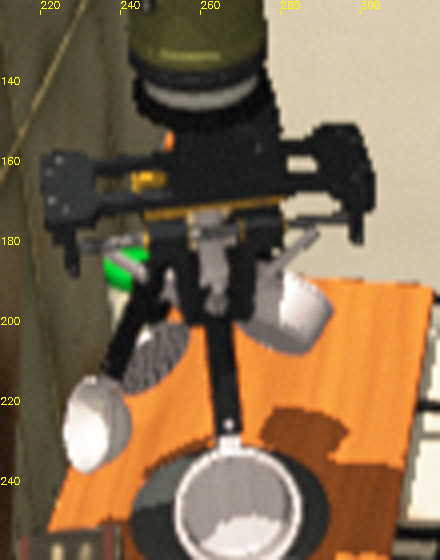

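Emit:
send_rows:
  steps:
    - [0, -10, -12, 0]
    - [0, -22, -30, 0]
    - [0, -35, -60, 0]
    - [0, -60, -80, 0]
    - [0, -100, -90, 0]
    - [0, -100, -90, 0]
    - [0, -100, -90, 0]

```text
time: 24.22
ee_pos: [0.6547, 0.0837, 0.4961]
tcp_rot: [[0.952, 0.306, 0.0], [0.306, -0.952, -0.001], [0.0, 0.001, -1.0]]
ft_force: [-0.7, -0.6, -0.5]
width: 0.0157
```

```bash
python3 - <<'E'
from rim import *
st();goal([.658,.0695,.253],18)
crop(cams.capture('top')['img'],250,110,330,180,9,'pics/t_t2.png',10)
crop(cams.capture('side')['img'],210,120,320,260,4,'pics/t_side.png')
E
```

```text
t 24.23 q [-0.25, 0.66, 0.1, 1.33, -0.07, 1.16, 0.17] w 15.7 F [-0.7, -0.6, -0.5] M [-0.08, 0.04, 0.03]
now grasp [0.6547 0.0835 0.3488] yaw 17.8 -> shift mm [-1.2 14.2 95.8] roll -0.2
```

View pics/t_t2.png

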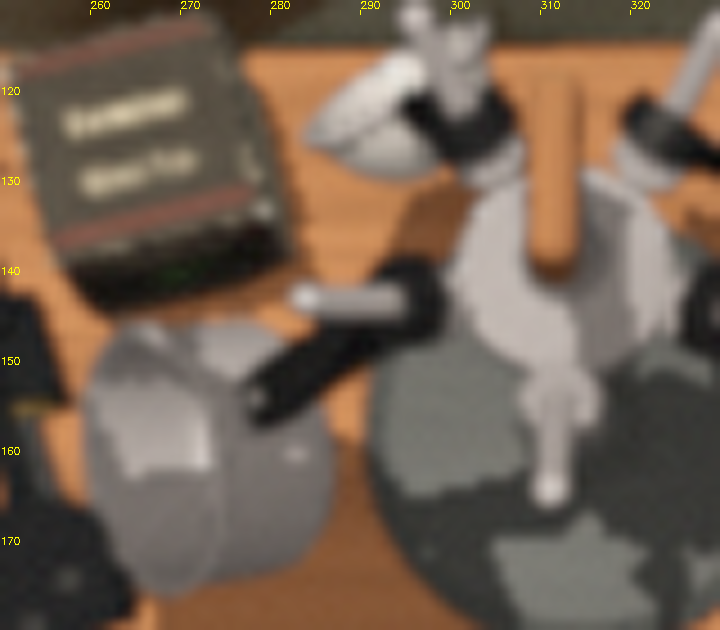

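View pics/t_side.png

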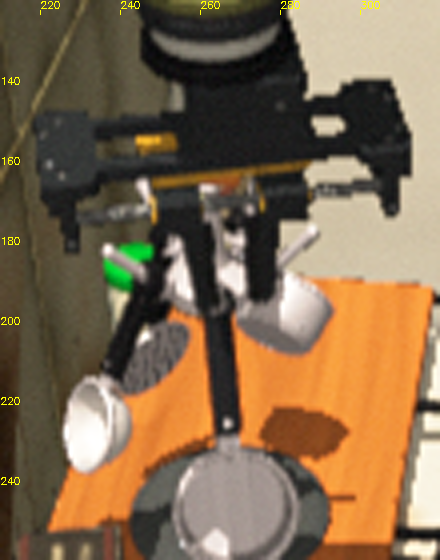

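```bash
python3 - <<'E'
from rim import *
T=cams.capture('top');C1=cam(T)
crop(T['img'],270,100,350,180,7,'pics/u_t.png',10)
for f,l,w1,w2 in [((310.3,163.3),(283,142.8),(311,119),(310.8,138.5)),((311,163),(283,143.5),(311,118),(311,140.5))]:
    a=plane(C1,w1,.334);b=plane(C1,w2,.334);m=(a+b)/2;m[:2]=(.700,-.061)
    f=plane(C1,f,.278);l=plane(C1,l,.278)
    print(a,b,np.degrees(np.arctan2(*(a-b)[1::-1])),np.degrees(np.arctan2(*(f-m)[1::-1]))%360,np.degrees(np.arctan2(*(l-m)[1::-1])),f,l)
# wing mask
img=T['img'][110:146,295:328]
hsv=cv2.cvtColor(img,cv2.COLOR_BGR2HSV);m=((hsv[...,1]>110)&(hsv[...,0]<20)).astype(np.uint8)
for r_ in m: print(''.join('#' if v else '.' for v in r_))
E
```

```text
[ 0.71819254 -0.06087982  0.334     ] [ 0.67623834 -0.06037815  0.334     ] -0.6850896495158699 176.86010060882978 106.50717906626333 [ 0.63431333 -0.05739666  0.278     ] [0.68097509 0.00319747 0.278     ]
[ 0.720356   -0.06088409  0.334     ] [ 0.67195655 -0.06078859  0.334     ] -0.11304499428779413 178.1890411430151 107.80325873920894 [ 0.63497583 -0.05894408  0.278     ] [0.67938714 0.00318901 0.278     ]
.................................
.................................
.................................
.................................
..........###.#.##############...
..........#####################..
.........######################..
..........####################...
..........####################...
..........###################....
..........###################....
...........###############.......
...........##############.......#
............#############.......#
............############........#
.............##########..........
..............#########..........
..............#########..........
....#.........#####.............#
...###........#####............##
######........#####............##
#######.......#####..........####
#######.......#####.........#####
#######.......#####.........#####
######........#####..........####
######........#####...........###
######........#####.............#
#####.........#####..............
#####.........#####..............
..............#####..............
...............###...............
.................................
.................................
.................................
.................................
.................................
```

View pics/u_t.png

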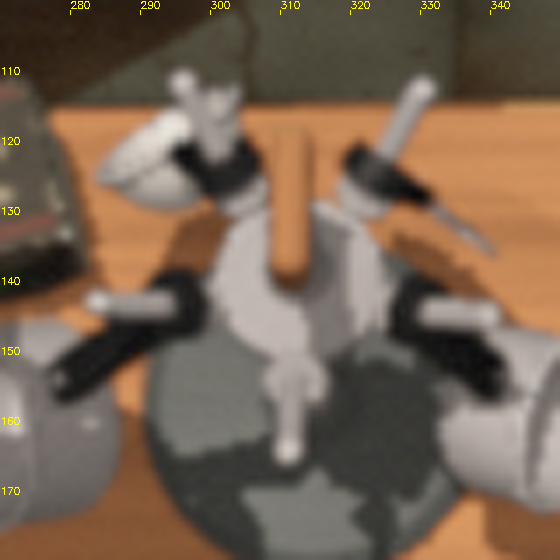

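Emit:
send_rows:
  steps:
    - [-35, 10, 0, 0]
    - [-75, 30, 0, -3]
    - [-115, 65, 0, -6]
    - [-150, 105, 0, -9]
    - [-180, 150, 0, -12]
    - [-210, 195, 10, -15]
    - [-230, 230, 35, -16]
    - [-240, 253, 70, -16]
    - [-240, 255, 105, -16]
    - [-240, 255, 110, -16]
  grip: 60

```text
time: 25.62
ee_pos: [0.5033, -0.2331, 0.3836]
tcp_rot: [[0.832, 0.555, -0.005], [0.555, -0.832, 0.002], [-0.003, -0.004, -1.0]]
ft_force: [0.1, 0.1, 1.0]
width: 0.0601
```

Emit:
send_rows:
  steps:
    - [0, 0, 0, 0]
    - [0, 0, 0, 0]
    - [0, 0, 0, 0]

```text
time: 26.0
ee_pos: [0.5048, -0.232, 0.3868]
tcp_rot: [[0.83, 0.557, 0.002], [0.557, -0.83, -0.001], [0.001, 0.002, -1.0]]
ft_force: [0.0, -0.5, -0.9]
width: 0.0601
```

```bash
python3 - <<'E'
from rim import *
goal([.505,-.233,.235],34);st()
cv2.imwrite('pics/v_w.png',cams.capture('wrist')['img'])
E
```

```text
now grasp [ 0.5051 -0.2321  0.2396] yaw 33.9 -> shift mm [-0.6  0.7  4.6] roll -0.1
t 26.0 q [0.34, 0.62, 0.02, 1.81, -0.01, 0.72, 0.95] w 60.1 F [0.0, -0.5, -0.9] M [0.01, 0.05, -0.07]
```

View pics/v_w.png

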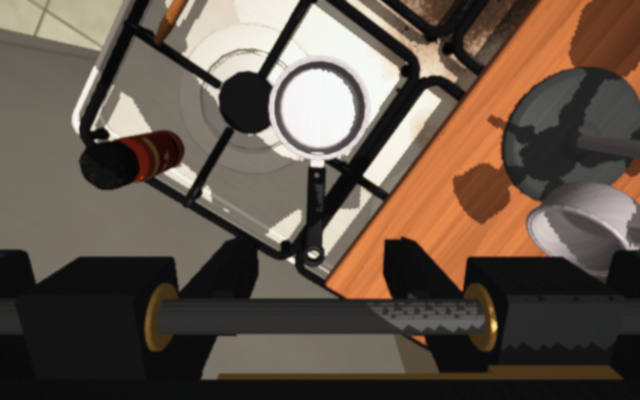

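```bash
python3 - <<'E'
from rim import *
s=r.read_state();c=cams.capture('wrist');C=cam(c,s)
p=plane(C,(319.5,108.5),.05);e=plane(C,(314.3,254.5),.045)
u=(e-p)[:2];L=np.linalg.norm(u);u/=L;th=np.degrees(np.arctan2(u[1],u[0]))
print(p,e,L,th)
m=(p[:2]+e[:2])/2; g=m+u*(.064-.075)
print(g); goal([g[0],g[1],.042],th+90)
E
```

```text
[ 0.46747952 -0.17845709  0.05      ] [ 0.54569409 -0.30516069  0.045     ] 0.14890037292121464 -58.31282644707721
[ 0.50080871 -0.23244867]
now grasp [ 0.5048 -0.2321  0.2392] yaw 33.9 -> shift mm [ -3.7  -2.2 197.2] roll 2.2
```

Emit:
send_rows:
  steps:
    - [-2, -2, 50, 2]
    - [-4, -4, 100, 2]
    - [-4, -4, 140, 2]
    - [-4, -4, 175, 2]
    - [-4, -4, 197, 2]
    - [-4, -4, 197, 2]
    - [-4, -4, 197, 2]
  grip: 40

```text
time: 26.98
ee_pos: [0.4993, -0.2312, 0.1896]
tcp_rot: [[0.849, 0.528, 0.001], [0.528, -0.849, -0.001], [0.001, 0.001, -1.0]]
ft_force: [-0.0, -0.4, -0.0]
width: 0.0399
```

Emit:
send_rows:
  steps:
    - [0, 0, 0, 0]
    - [0, 0, 0, 0]
    - [0, 0, 0, 0]
    - [0, 0, 0, 0]
    - [0, 0, 0, 0]
  grip: 0
  force: 5

```text
time: 27.6
ee_pos: [0.4993, -0.2313, 0.1891]
tcp_rot: [[0.85, 0.527, 0.002], [0.527, -0.85, -0.001], [0.001, 0.002, -1.0]]
ft_force: [1.8, -0.6, 4.9]
width: 0.0177
```

```bash
python3 - <<'E'
from rim import *
goal([.5008,-.2324,.042],31.7);st()
cv2.imwrite('pics/w_w.png',cams.capture('wrist')['img'])
E
```

```text
now grasp [ 0.4996 -0.2315  0.0418] yaw 31.8 -> shift mm [ 0.5  1.4 -0.2] roll 0.1
t 27.6 q [0.35, 0.94, 0.01, 1.93, -0.02, 0.27, 0.93] w 17.7 F [1.8, -0.6, 4.9] M [-0.15, -0.26, -0.06]
```

View pics/w_w.png

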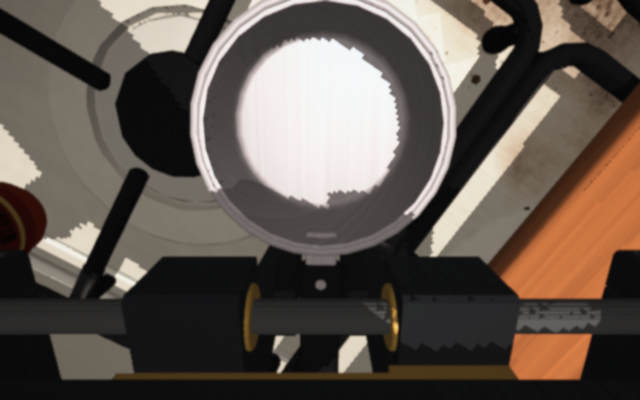

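Emit:
send_rows:
  steps:
    - [0, -1, -8, 0]
    - [0, -4, -16, 0]
    - [0, -8, -24, 0]
    - [0, -13, -31, 0]
    - [0, -19, -38, 0]
    - [0, -27, -44, 0]
    - [0, -35, -49, 0]
    - [0, -35, -49, 0]
    - [0, -35, -49, 0]
    - [0, -35, -49, 0]
  force: 4

```text
time: 28.9
ee_pos: [0.481, -0.202, 0.2379]
tcp_rot: [[0.85, 0.527, 0.002], [0.527, -0.85, -0.001], [0.001, 0.002, -1.0]]
ft_force: [1.5, -4.2, 5.4]
width: 0.018
```

```bash
python3 - <<'E'
from rim import *
st()
cv2.imwrite('pics/x_w.png',cams.capture('wrist')['img'])
E
```

```text
t 28.9 q [0.3, 0.83, 0.01, 2.01, -0.04, 0.3, 0.9] w 18.0 F [1.5, -4.2, 5.4] M [-0.73, -0.39, -0.0]
```

View pics/x_w.png

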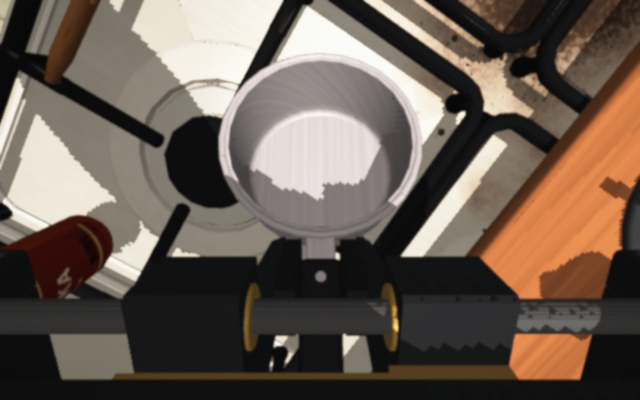

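Emit:
send_rows:
  steps:
    - [0, 0, -1, 0]
    - [0, 0, -2, 0]
    - [0, 0, -2, 0]
  force: 60

```text
time: 29.32
ee_pos: [0.4793, -0.2003, 0.2389]
tcp_rot: [[0.849, 0.528, -0.004], [0.528, -0.849, 0.002], [-0.002, -0.004, -1.0]]
ft_force: [0.2, 0.0, -2.1]
width: 0.0171
```

```bash
python3 - <<'E'
from rim import *
st()
tilt((320,147),202,.09,.062,.01)
c=cams.capture('wrist');cv2.imwrite('pics/y_w.png',c['img'])
E
```

```text
t 29.32 q [0.3, 0.83, 0.01, 2.01, -0.04, 0.31, 0.9] w 17.1 F [0.2, 0.0, -2.1] M [-0.11, 0.01, -0.05]
rim centre tool [-0.00075579 -0.05222775  0.16909376] tilt 31.8122999338664 dist 0.05659245538842226 0.06280127387243033
```

View pics/y_w.png

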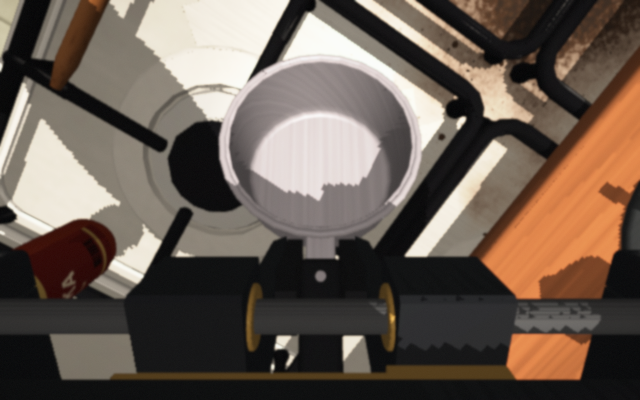

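Emit:
send_rows:
  steps:
    - [0, 0, -30, 0]
    - [0, 0, -75, -3]
    - [10, -8, -120, -9]
    - [30, -25, -160, -17]
    - [50, -42, -180, -25]
    - [70, -59, -180, -33]
    - [90, -76, -180, -41]
    - [108, -91, -180, -49]
    - [119, -100, -180, -55]
    - [119, -100, -180, -55]

```text
time: 30.68
ee_pos: [0.5284, -0.0524, 0.4192]
tcp_rot: [[0.054, 0.999, -0.002], [0.999, -0.054, 0.001], [0.001, -0.002, -1.0]]
ft_force: [-0.9, -0.0, -1.8]
width: 0.0169
```

Emit:
send_rows:
  steps:
    - [0, 0, 0, 0]
    - [0, 0, 0, 0]
    - [0, 0, 0, 0]

```text
time: 31.05
ee_pos: [0.5285, -0.0542, 0.4197]
tcp_rot: [[0.057, 0.998, -0.0], [0.998, -0.057, -0.0], [-0.0, -0.0, -1.0]]
ft_force: [0.5, 0.9, -1.7]
width: 0.017
```

```bash
python3 - <<'E'
from rim import *
st();goal([.527,-.052,.271],87)
T=cams.capture('top');C1=cam(T)
cv2.imwrite('pics/z_top.png',T['img'])
crop(T['img'],270,110,350,200,6,'pics/z_t.png',10)
cv2.imwrite('pics/z_s.png',cams.capture('side')['img'])
s=r.read_state();R=np.array(s['tcp_rot']);g=np.array(s['ee_pos'])+R@[0,0,r.grip_depth]
e=g+R[:,1]*.075+[0,0,.0455];print(e,proj(C1,e))
E
```

```text
t 31.05 q [0.17, 0.55, -0.24, 1.83, 0.18, 0.78, 1.35] w 17.0 F [0.5, 0.9, -1.7] M [0.01, -0.02, -0.04]
now grasp [ 0.5285 -0.0542  0.2724] yaw 86.8 -> shift mm [ 2.1 -1.6  1.4] roll -0.2
[ 0.60348518 -0.05808594  0.31789349] [310.02535431 174.09162999]
```

View pics/z_top.png

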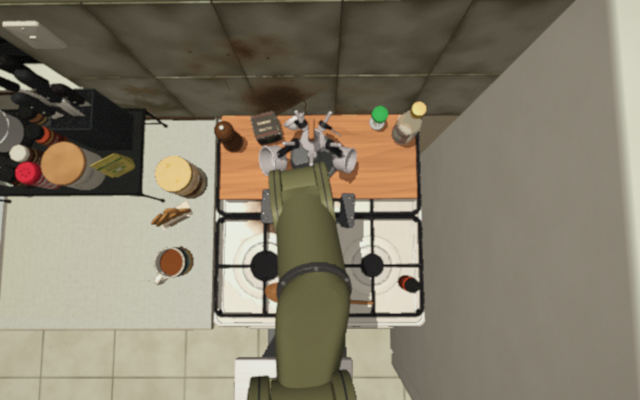

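View pics/z_t.png

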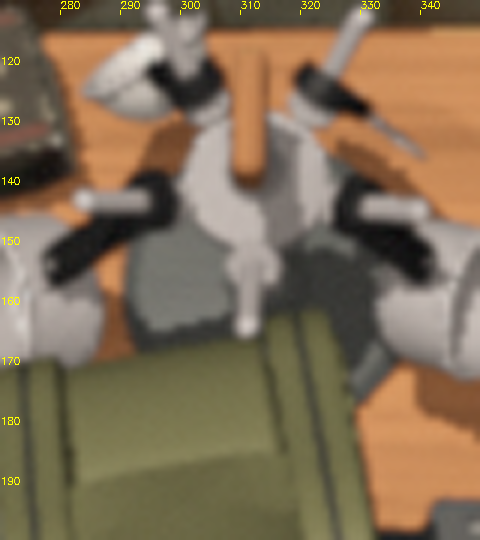

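View pics/z_s.png

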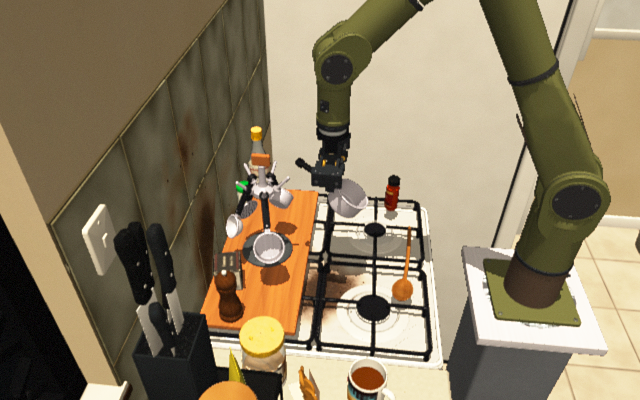

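```bash
python3 - <<'E'
from rim import *
S=cv2.imread('pics/z_s.png');C2=cam(cams.capture('side'))
crop(S,225,130,385,240,5,'pics/z_s2.png',10)
print(proj(C2,[.6035,-.058,.318]),'tip',proj(C2,[.6343,-.0574,.278]),'org',proj(C2,[.6664,-.059,.240]))
E
```

```text
[299.41172943 162.5397843 ] tip [287.11026186 175.39121085] org [274.94527527 186.47824606]
```

View pics/z_s2.png

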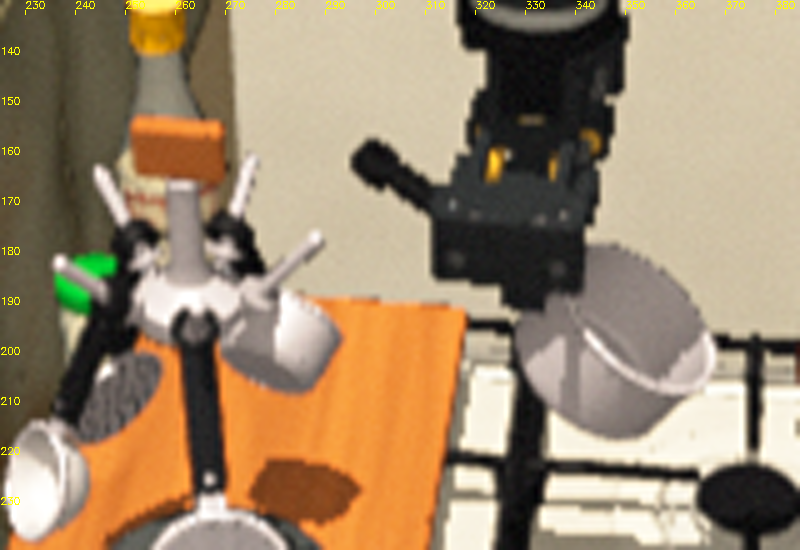

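```bash
python3 - <<'E'
from rim import *
C2=cam(cams.capture('side'));C1=cam(cams.capture('top'))
print(tri(C1,(310.3,163.3),C2,(287.2,177.8)))
print(tri(C1,(311,118.5),C2,(269,155)), tri(C1,(311,140),C2,(252,155)))
for z in (.265,.27,.278): print(proj(C2,plane(C1,(310.3,163.3),z)))
s=r.read_state();R=np.array(s['tcp_rot']);g=np.array(s['ee_pos'])+R@[0,0,r.grip_depth]
for a in (26,28,30,32): 
  e=g+R[:,1]*.088*np.cos(np.radians(a))+[0,0,.088*np.sin(np.radians(a))];print(a,e,proj(C2,e))
E
```

```text
(array([ 0.63494988, -0.05718971,  0.27098422]), np.float64(0.0014086161040137452))
(array([ 0.69681292, -0.06141823,  0.33739942]), np.float64(0.04111106546564818)) (array([ 0.69677965, -0.05860269,  0.32650296]), np.float64(0.04266976733521037))
[286.22402495 179.70679518]
[286.56135334 178.0538799 ]
[287.1046648  175.39164376]
26 [ 0.6076625  -0.05801134  0.31100196] [297.73183063 164.83627815]
28 [ 0.60627015 -0.05793425  0.31373875] [298.28580426 163.95111015]
30 [ 0.60478327 -0.05785193  0.31642519] [298.88072674 163.08430799]
32 [ 0.60320369 -0.05776448  0.31905803] [299.5160332  162.23706432]
```

```bash
cat > al2.py <<'E'
from rim import *
def yplane(C,p,y):
    o,d=ray(C,p); return o+d*(y-o[1])/d[1]
def fr(eye,tip=(287.2,177.8),ye=-.0577,yt=-.0573,offs=(.03,.015,0,-.02,-.042)):
    C2=cam(cams.capture('side'))
    e=yplane(C2,eye,ye);t=yplane(C2,tip,yt)
    u=np.array([-.642,.034,.766]);R=np.array(r.read_state()['tcp_rot'])
    print(e,t)
    for o in offs: print(o,np.round(R.T@(t+u*o-e)*1000,1))
E
python3 -c "
from al2 import *
fr((298.6,162.4))"
```

```text
[ 0.60541108 -0.0577      0.31845847] [ 0.63427432 -0.0573      0.27078267]
0.03 [ 1.9  9.5 24.7]
0.015 [ 2.  19.2 36.2]
0 [ 2.  28.8 47.7]
-0.02 [ 2.  41.7 63. ]
-0.042 [ 2.1 55.8 79.8]
```

Emit:
send_rows:
  steps:
    - [0, 3, 8, 0]
    - [1, 6, 17, 0]
    - [1, 10, 25, 0]
    - [1, 15, 31, 0]
    - [1, 18, 35, 0]
    - [1, 18, 35, 0]
    - [1, 18, 35, 0]

```text
time: 32.22
ee_pos: [0.5467, -0.0536, 0.3849]
tcp_rot: [[0.055, 0.998, 0.0], [0.998, -0.055, 0.0], [0.0, 0.0, -1.0]]
ft_force: [0.6, -0.8, -1.7]
width: 0.0169
```

```bash
python3 - <<'E'
from rim import *
st();goal([.527,-.052,.271],87)
T=cams.capture('top');S=cams.capture('side')
crop(T['img'],290,130,340,200,8,'pics/A_t.png',10)
crop(S['img'],250,150,330,210,9,'pics/A_s.png',10)
E
```

```text
t 32.23 q [0.15, 0.62, -0.23, 1.82, 0.2, 0.73, 1.33] w 16.9 F [0.6, -0.8, -1.7] M [0.01, -0.04, 0.03]
now grasp [ 0.5468 -0.0536  0.2376] yaw 86.8 -> shift mm [  0.5 -19.8 -33.4] roll -0.2
```

View pics/A_t.png

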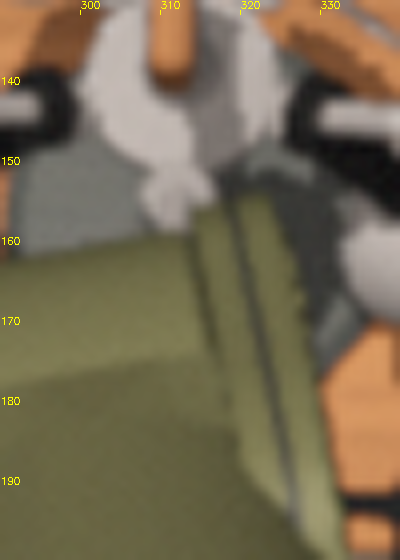

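View pics/A_s.png

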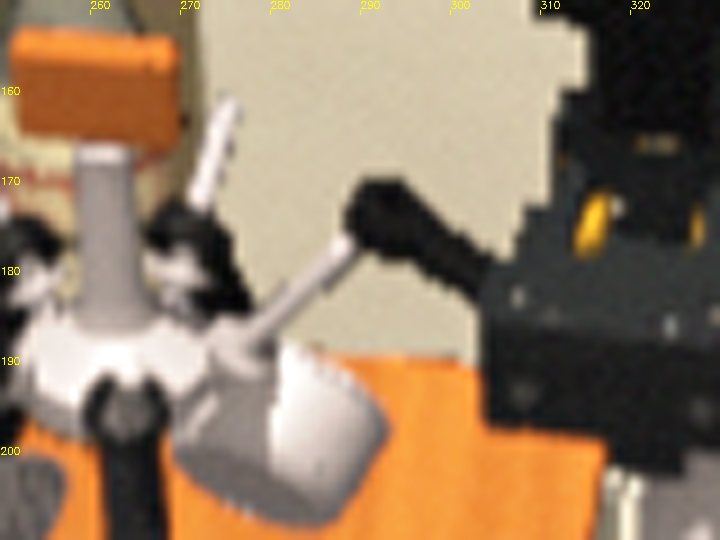

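```bash
python3 -c "
from al2 import *
S=cams.capture('side')
crop(S['img'],270,160,310,195,18,'pics/B_s.png',5)
C2=cam(S)
t=yplane(C2,(287.2,177.5),-.0573);u=np.array([-.642,.034,.766])
for o in (-.04,-.02,0,.015,.02): print(o,proj(C2,t+u*o))
fr((292.3,174.2),tip=(287.2,177.5))"
```

```text
-0.04 [277.46268945 186.40103637]
-0.02 [282.28702957 181.9910274 ]
0 [287.2 177.5]
0.015 [290.94437092 174.07720871]
0.02 [292.20406579 172.92570083]
[ 0.6214292 -0.0577     0.2824278] [ 0.63424761 -0.0573      0.271696  ]
0.03 [  1.1  -6.5 -12.3]
0.015 [ 1.1  3.1 -0.8]
0 [ 1.1 12.8 10.7]
-0.02 [ 1.1 25.6 26.1]
-0.042 [ 1.2 39.8 42.9]
```

View pics/B_s.png

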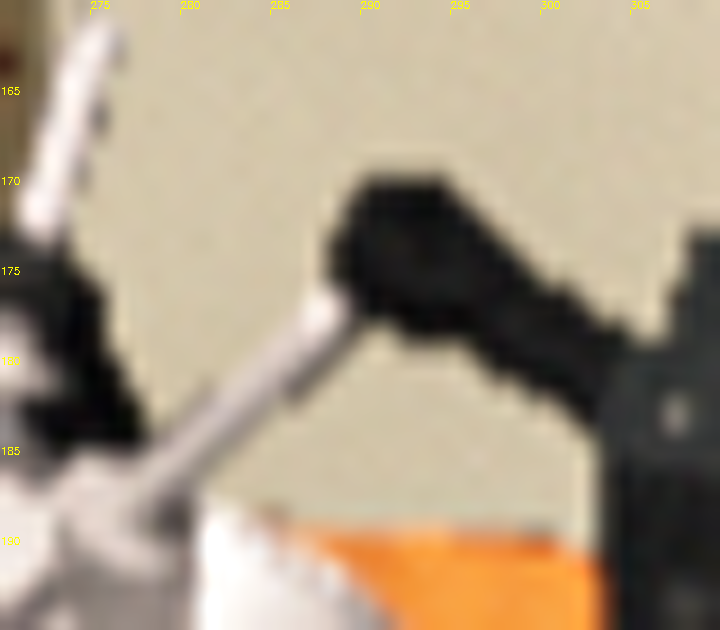

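```bash
python3 -c "
from al2 import *
C2=cam(cams.capture('side'))
s=r.read_state();R=np.array(s['tcp_rot']);g=np.array(s['ee_pos'])+R@[0,0,r.grip_depth]
for a in (28,31,34):
  c,sn=np.cos(np.radians(a)),np.sin(np.radians(a))
  X=R[:,1]*c+np.array([0,0,sn]);Z=-R[:,1]*sn+np.array([0,0,c]);Y=np.cross(Z,X)
  e=g+X*.088
  pts=[e+.0125*(np.cos(t)*X+np.sin(t)*Y)+h*Z for t in np.linspace(0,6.28,40) for h in (-.006,.006)]
  P=np.array([proj(C2,p) for p in pts]);print(a,proj(C2,e),P.min(0),P.max(0), proj(C2,e-X*.03+.005*Z))
"
```

```text
28 [291.16686719 175.24328719] [285.49509891 169.81000204] [296.84064049 180.70651486] [302.81386168 179.61312587]
31 [292.04054715 174.00143352] [286.36493101 168.49685192] [297.7153588  179.52330526] [303.49783691 178.85553482]
34 [293.00281711 172.80377837] [287.33947633 167.23665586] [298.66269012 178.37594991] [304.23620072 178.13194656]
```

Emit:
send_rows:
  steps:
    - [1, 3, 0, 0]
    - [1, 6, 1, 0]
    - [1, 9, 4, 0]
    - [1, 9, 4, 0]
    - [1, 9, 4, 0]

```text
time: 33.1
ee_pos: [0.5557, -0.0531, 0.3806]
tcp_rot: [[0.055, 0.998, -0.0], [0.998, -0.055, 0.0], [0.0, -0.0, -1.0]]
ft_force: [-0.5, 0.3, -2.2]
width: 0.0169
```

```bash
python3 -c "
from al2 import *
st()
S=cams.capture('side')
crop(S['img'],270,160,310,195,18,'pics/C_s.png',5)"
```

```text
t 33.1 q [0.15, 0.64, -0.23, 1.8, 0.2, 0.73, 1.33] w 16.9 F [-0.5, 0.3, -2.2] M [-0.05, -0.03, -0.01]
```

View pics/C_s.png

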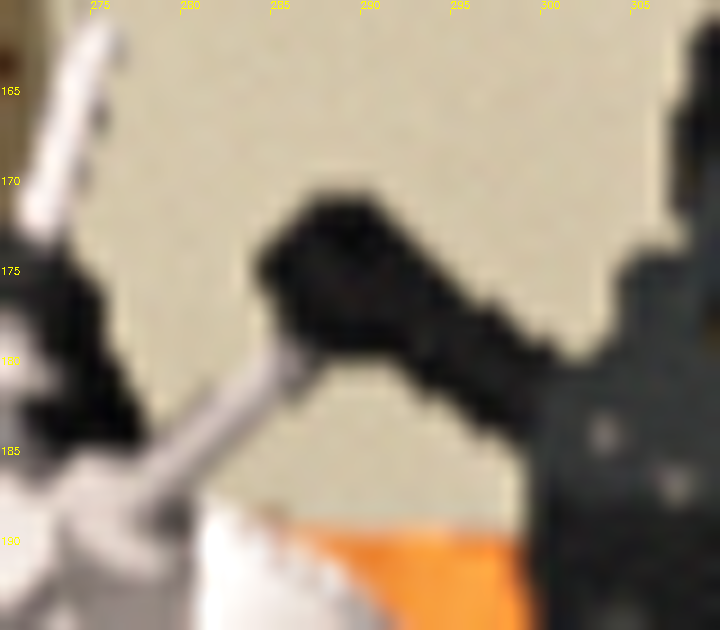

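Emit:
send_rows:
  steps:
    - [0, 2, 2, 0]
    - [0, 4, 4, 0]
    - [0, 5, 6, 0]
    - [0, 6, 8, 0]
    - [0, 6, 8, 0]
  force: 40

```text
time: 33.78
ee_pos: [0.5619, -0.0534, 0.3725]
tcp_rot: [[0.055, 0.998, 0.0], [0.998, -0.055, 0.0], [0.0, 0.0, -1.0]]
ft_force: [0.5, 1.0, -2.0]
width: 0.017
```

```bash
python3 -c "
from al2 import *
st()
S=cams.capture('side')
crop(S['img'],270,160,310,195,18,'pics/D_s.png',5)
crop(cams.capture('top')['img'],290,130,340,200,8,'pics/D_t.png',10)"
```

```text
t 33.77 q [0.15, 0.65, -0.22, 1.79, 0.2, 0.73, 1.33] w 17.0 F [0.5, 1.0, -2.0] M [0.06, -0.01, 0.05]
```

View pics/D_s.png

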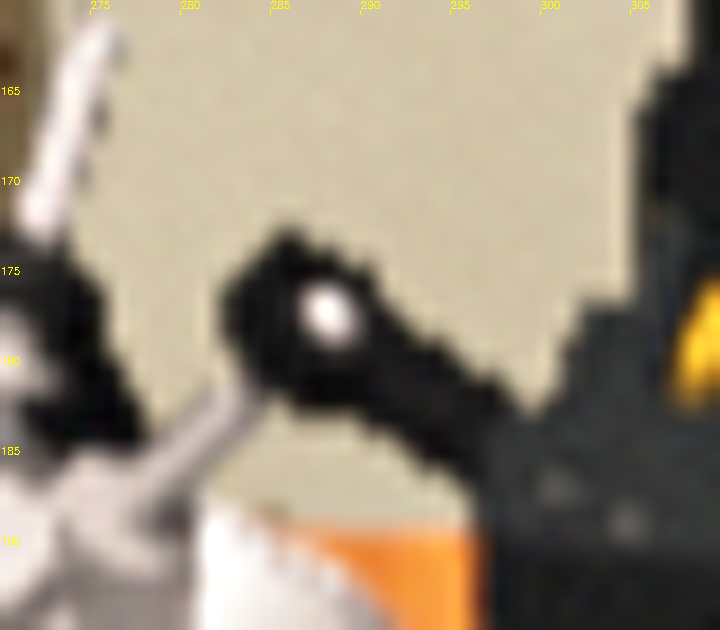

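Emit:
send_rows:
  steps:
    - [0, 3, 3, 0]
    - [0, 5, 6, 0]
    - [0, 8, 9, 0]
    - [0, 10, 12, 0]
    - [0, 13, 15, 0]
    - [0, 15, 18, 0]
    - [0, 15, 18, 0]
  force: 25

```text
time: 34.75
ee_pos: [0.5768, -0.0542, 0.3544]
tcp_rot: [[0.055, 0.998, -0.0], [0.998, -0.055, 0.0], [0.0, -0.0, -1.0]]
ft_force: [-2.1, 0.9, -2.7]
width: 0.0176
```

```bash
python3 -c "
from al2 import *
st()
S=cams.capture('side')
crop(S['img'],250,150,320,205,11,'pics/E_s.png',5)"
```

```text
t 34.75 q [0.14, 0.7, -0.22, 1.76, 0.21, 0.71, 1.33] w 17.6 F [-2.1, 0.9, -2.7] M [0.05, 0.36, 0.01]
```

View pics/E_s.png

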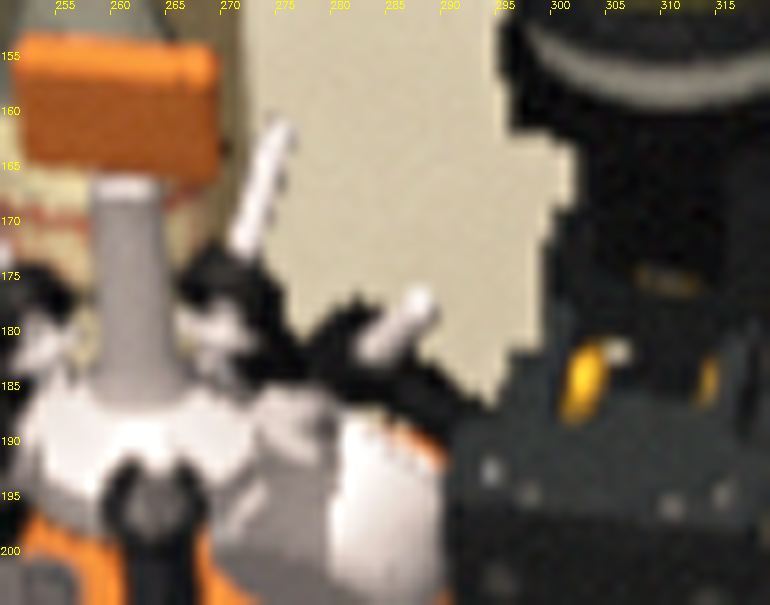

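Emit:
send_rows:
  steps:
    - [0, 3, 3, 0]
    - [0, 5, 6, 0]
    - [0, 7, 8, 0]
    - [0, 9, 10, 0]
    - [0, 9, 10, 0]

```text
time: 35.42
ee_pos: [0.5856, -0.0547, 0.3444]
tcp_rot: [[0.055, 0.998, -0.001], [0.998, -0.055, 0.0], [0.0, -0.001, -1.0]]
ft_force: [-4.3, 0.4, -3.2]
width: 0.0178
```

```bash
python3 -c "
from al2 import *
st()
S=cams.capture('side')
crop(S['img'],250,150,320,205,11,'pics/F_s.png',5)"
```

```text
t 35.42 q [0.14, 0.72, -0.21, 1.74, 0.22, 0.71, 1.33] w 17.8 F [-4.3, 0.4, -3.2] M [0.02, 0.6, -0.01]
```

View pics/F_s.png

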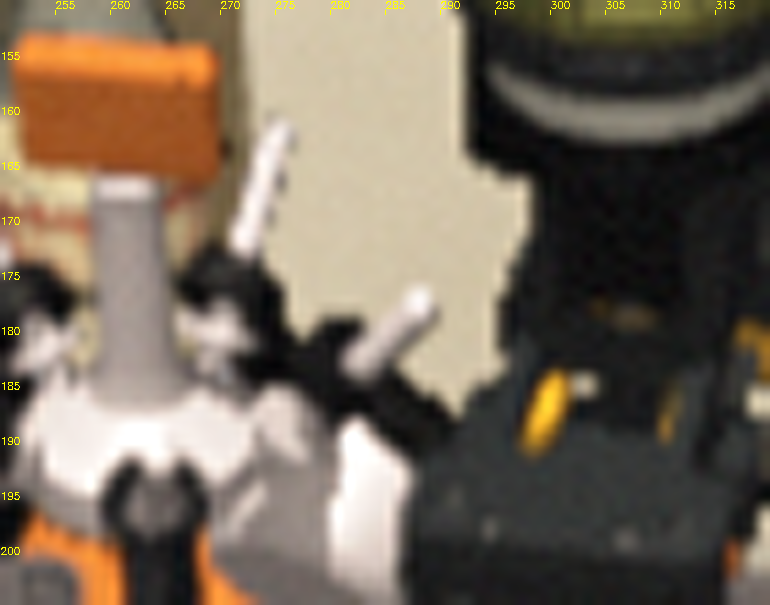

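Emit:
send_rows:
  steps:
    - [0, 2, 2, 0]
    - [0, 3, 4, 0]
    - [0, 5, 6, 0]
    - [0, 5, 6, 0]
  force: 40

```text
time: 35.98
ee_pos: [0.5906, -0.055, 0.3384]
tcp_rot: [[0.055, 0.998, -0.001], [0.998, -0.055, 0.0], [0.0, -0.001, -1.0]]
ft_force: [-4.5, -0.4, -2.5]
width: 0.0174
```

```bash
python3 -c "
from al2 import *
st()
S=cams.capture('side')
crop(S['img'],250,150,320,205,11,'pics/G_s.png',5)
crop(cams.capture('top')['img'],270,110,350,190,7,'pics/G_t.png',10)
cv2.imwrite('pics/G_w.png',cams.capture('wrist')['img'])"
```

```text
t 35.98 q [0.14, 0.73, -0.21, 1.73, 0.22, 0.7, 1.33] w 17.4 F [-4.5, -0.4, -2.5] M [0.05, 0.73, -0.03]
```

View pics/G_s.png

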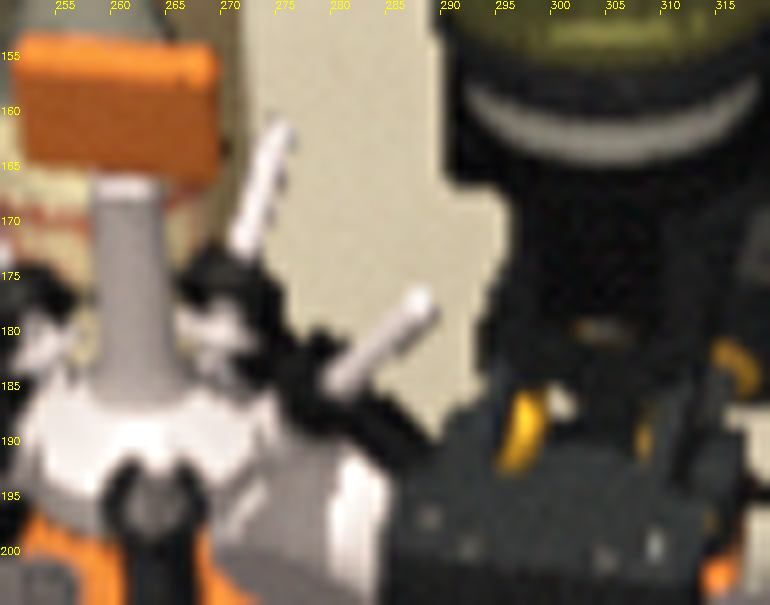

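View pics/G_w.png

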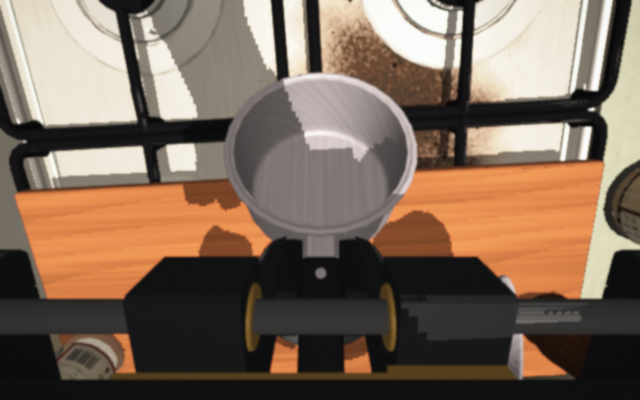

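View pics/G_t.png

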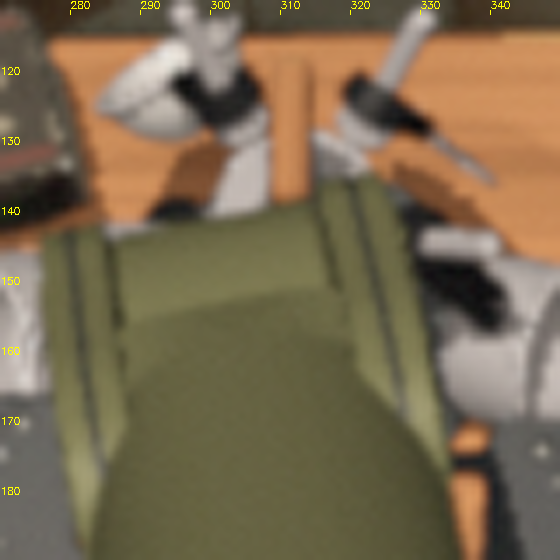

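Emit:
send_rows:
  steps:
    - [0, 2, 2, 0]
    - [0, 3, 4, 0]
    - [0, 4, 5, 0]
    - [0, 4, 5, 0]

```text
time: 36.62
ee_pos: [0.5946, -0.0552, 0.3337]
tcp_rot: [[0.055, 0.998, -0.0], [0.998, -0.055, 0.0], [0.0, -0.0, -1.0]]
ft_force: [-5.9, -0.2, -2.6]
width: 0.0173
```

```bash
python3 -c "
from al2 import *
st()
S=cams.capture('side')
crop(S['img'],250,150,320,205,11,'pics/H_s.png',5)"
```

```text
t 36.62 q [0.13, 0.74, -0.21, 1.72, 0.22, 0.7, 1.33] w 17.3 F [-5.9, -0.2, -2.6] M [0.0, 0.77, -0.02]
```

View pics/H_s.png

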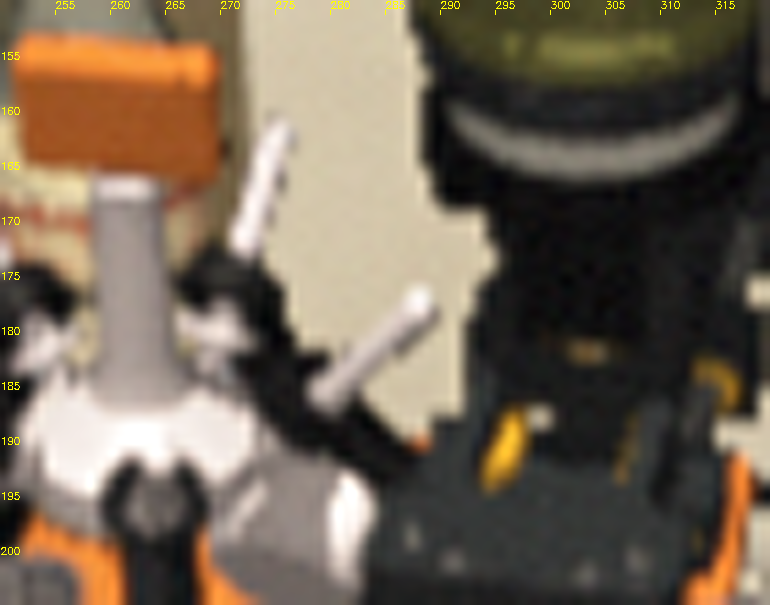

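Emit:
send_rows:
  steps:
    - [0, 1, 2, 0]
    - [0, 1, 3, 0]
    - [0, 1, 3, 0]

```text
time: 37.05
ee_pos: [0.5962, -0.0553, 0.3312]
tcp_rot: [[0.055, 0.998, 0.002], [0.998, -0.055, 0.0], [0.0, 0.002, -1.0]]
ft_force: [-3.4, -0.2, 0.4]
width: 0.0174
```

Emit:
send_rows:
  steps:
    - [0, 0, 0, 0]
    - [0, 0, 0, 0]
    - [0, 0, 0, 0]
    - [0, 0, 0, 0]
    - [0, 0, 0, 0]
    - [0, 0, 0, 0]
  grip: 60

```text
time: 37.8
ee_pos: [0.5957, -0.0553, 0.3307]
tcp_rot: [[0.055, 0.998, 0.0], [0.998, -0.055, 0.0], [0.0, 0.0, -1.0]]
ft_force: [0.5, -0.3, -0.4]
width: 0.0601
```

```bash
python3 -c "
from al2 import *
st()
S=cams.capture('side')
crop(S['img'],250,150,320,240,8,'pics/I_s.png',5)
cv2.imwrite('pics/I_w.png',cams.capture('wrist')['img'])"
```

```text
t 37.8 q [0.13, 0.75, -0.21, 1.72, 0.22, 0.7, 1.33] w 60.1 F [0.5, -0.3, -0.4] M [0.01, 0.0, -0.02]
```

View pics/I_s.png

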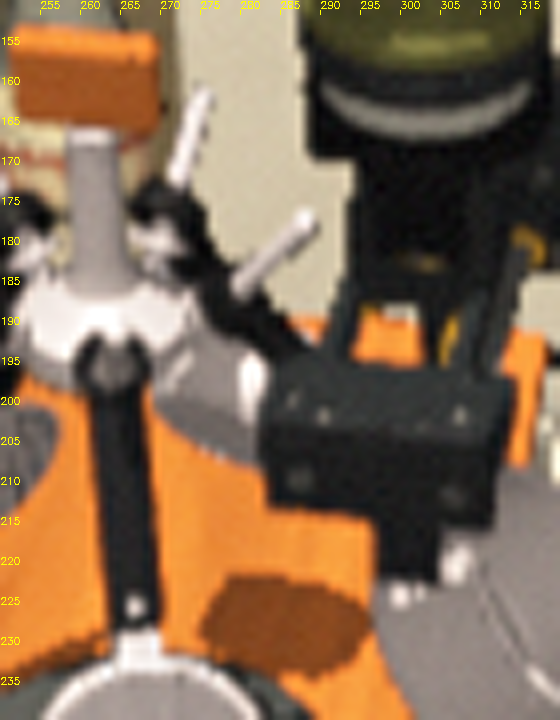

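View pics/I_w.png

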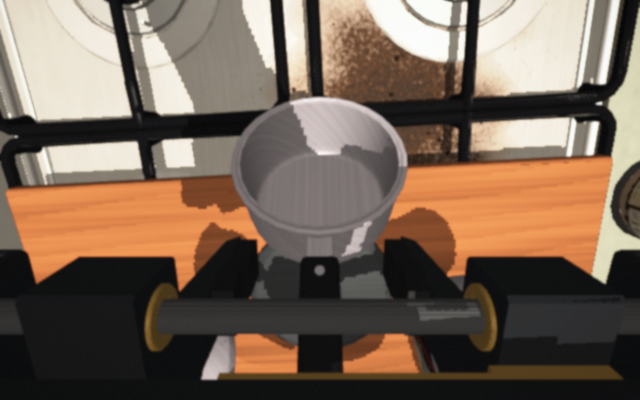

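Emit:
send_rows:
  steps:
    - [0, -1, -6, 0]
    - [0, -3, -14, 0]
    - [0, -10, -28, 0]
    - [0, -20, -50, 0]
    - [0, -30, -80, 0]
    - [0, -35, -110, 0]
    - [0, -40, -120, 0]
    - [0, -40, -120, 0]

```text
time: 38.9
ee_pos: [0.5553, -0.0531, 0.4513]
tcp_rot: [[0.055, 0.998, 0.001], [0.998, -0.055, -0.0], [-0.0, 0.001, -1.0]]
ft_force: [0.5, -1.2, 0.4]
width: 0.0597
```

```bash
python3 -c "
from al2 import *
st();goal([.5,0,.3],87)
S=cams.capture('side')
crop(S['img'],220,140,330,250,6,'pics/J_s.png',10)
cv2.imwrite('pics/J_w.png',cams.capture('wrist')['img'])
crop(cams.capture('top')['img'],250,100,370,200,6,'pics/J_t.png',10)"
```

```text
t 38.9 q [0.16, 0.55, -0.25, 1.71, 0.16, 0.9, 1.37] w 59.7 F [0.5, -1.2, 0.4] M [0.06, 0.03, -0.01]
now grasp [ 0.5555 -0.0531  0.304 ] yaw 86.8 -> shift mm [ 50.  -58.3   3.9] roll -0.2
```

View pics/J_s.png

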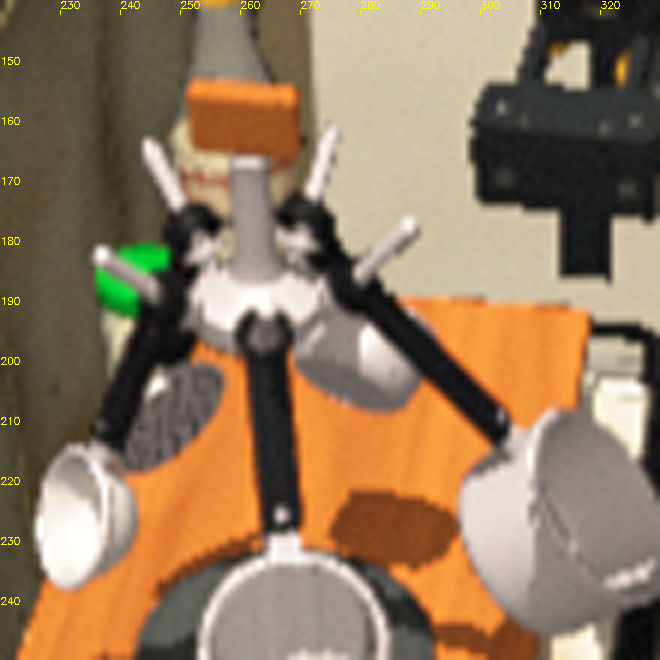

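View pics/J_w.png

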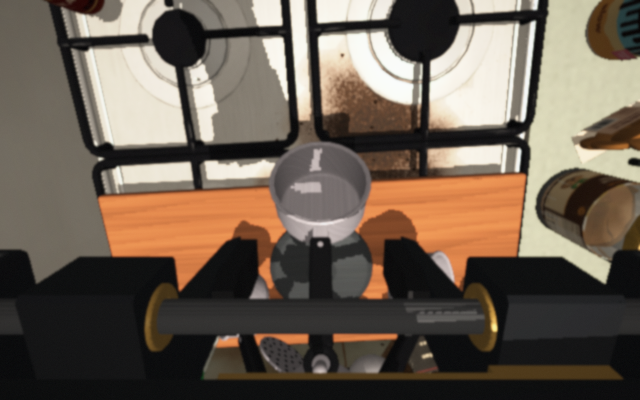

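View pics/J_t.png

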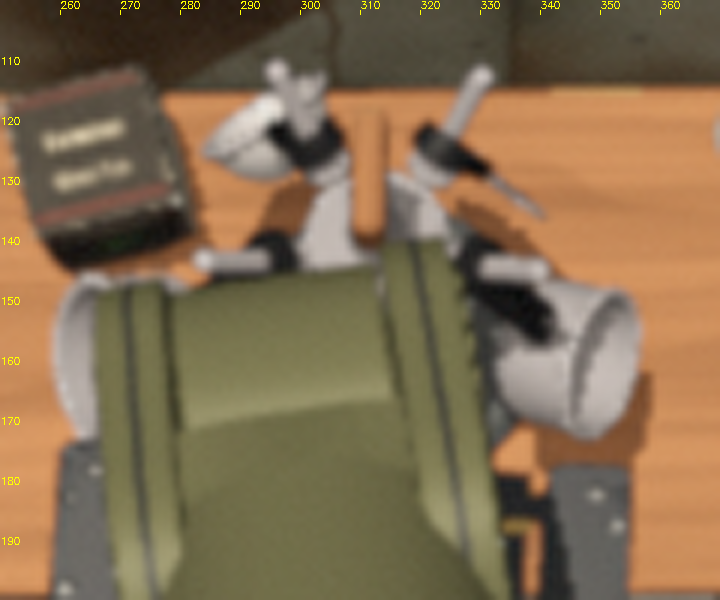

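Emit:
send_rows:
  steps:
    - [0, -40, -20, 0]
    - [0, -90, -40, 0]
    - [0, -140, -50, 0]
    - [0, -170, -50, 0]
    - [0, -170, -50, 0]
    - [0, -170, -50, 0]

```text
time: 39.8
ee_pos: [0.3871, -0.0438, 0.5005]
tcp_rot: [[0.055, 0.998, 0.001], [0.998, -0.055, 0.0], [0.0, 0.001, -1.0]]
ft_force: [0.7, 0.2, 0.1]
width: 0.0596
```

```bash
python3 -c "
from al2 import *
st();goal([.5,0,.3],87)
S=cams.capture('side')
crop(S['img'],220,140,330,250,6,'pics/K_s.png',10)
cv2.imwrite('pics/K_w.png',cams.capture('wrist')['img'])
crop(cams.capture('top')['img'],250,100,370,200,6,'pics/K_t.png',10)"
```

```text
t 39.8 q [0.22, 0.25, -0.29, 2.07, 0.1, 0.84, 1.39] w 59.6 F [0.7, 0.2, 0.1] M [0.04, 0.03, -0.02]
now grasp [ 0.3872 -0.0437  0.3532] yaw 86.8 -> shift mm [ 49.8 110.2  53.2] roll -0.2
```

View pics/K_s.png

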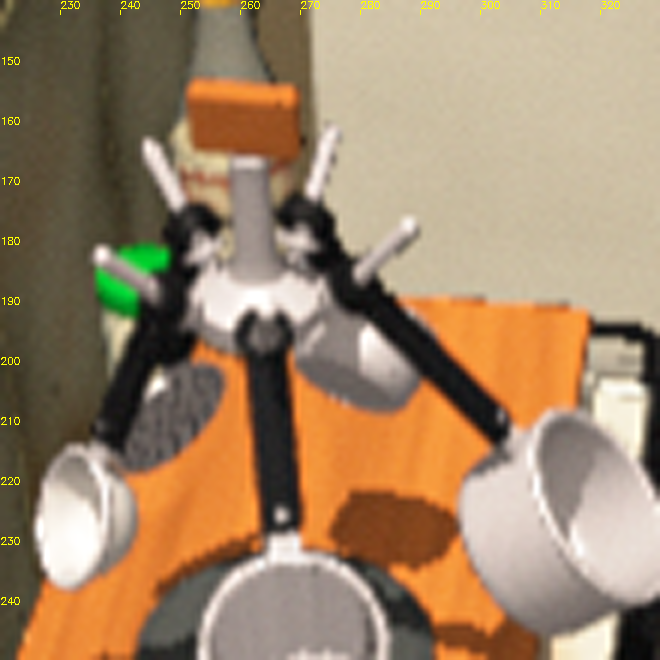

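View pics/K_w.png

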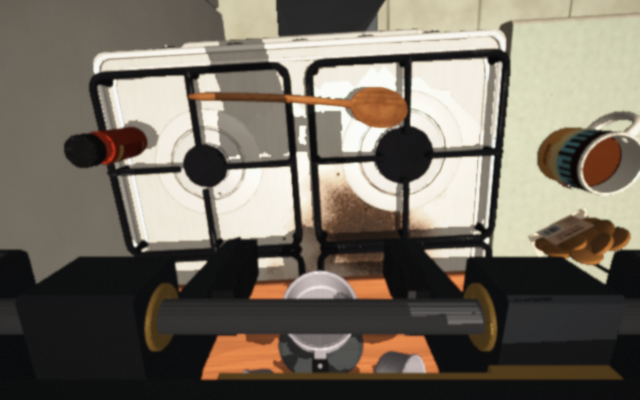

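View pics/K_t.png

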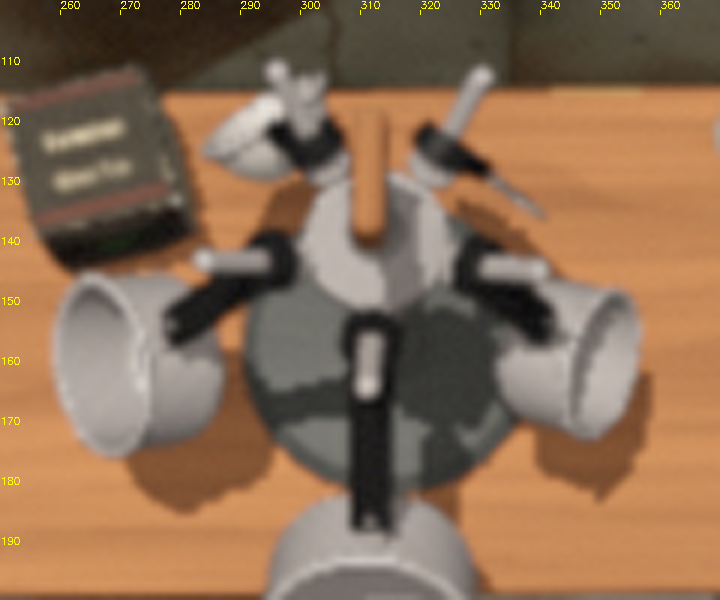

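```bash
python3 - <<'E'
from rim import *
C1=cam(cams.capture('top'));C2=cam(cams.capture('side'))
for nm,px,az in [('front',(310.3,163.3),177),('left',(283,142.9),107)]:
  a=np.radians(az);u=np.array([np.cos(a)*.643,np.sin(a)*.643,.766]);w=np.array([np.cos(a)*.766,np.sin(a)*.766,-.643])
  t=plane(C1,px,.272);print(nm,t)
  for tilt in (40,48,58):
    ph=np.radians(tilt)
    X=-np.array([np.cos(a),np.sin(a),0])*np.cos(ph)+np.array([0,0,np.sin(ph)])
    Z=np.array([np.cos(a),np.sin(a),0])*np.sin(ph)+np.array([0,0,np.cos(ph)])
    for s in (6,10,15):
      e=t-u*.05+u*s/1000
      print(tilt,s,'eye',np.round(proj(C1,e),1),'lip top',np.round(proj(C1,e+.006*Z+.0065*X),1),'ring post edge',np.round(proj(C1,e+.0125*X+.006*Z),1),np.round(proj(C1,e+.0125*X-.006*Z),1),'pan ctr side',np.round(proj(C2,e-.15*X-.04*Z),1),'handle side', np.round(proj(C2,e-.105*X),1),'ringS',np.round(proj(C2,e+.0125*X),1))
E
```

```text
front [ 0.63547093 -0.05719954  0.272     ]
40 6 eye [311.4 154. ] lip top [311.3 152.7] ring post edge [311.4 150.4] [311.7 148. ] pan ctr side [311.1 228.8] handle side [307.8 211.2] ringS [272.1 184.2]
40 10 eye [311.3 154.8] lip top [311.2 153.5] ring post edge [311.3 151.2] [311.6 148.8] pan ctr side [312.1 228.1] handle side [308.7 210.4] ringS [273.1 183.3]
40 15 eye [311.2 155.8] lip top [311.1 154.6] ring post edge [311.1 152.2] [311.4 149.8] pan ctr side [313.3 227.1] handle side [310.  209.4] ringS [274.3 182.2]
48 6 eye [311.4 154. ] lip top [311.3 153.2] ring post edge [311.3 151.1] [311.6 148. ] pan ctr side [304.2 231.2] handle side [303.9 213.9] ringS [272.6 183.9]
48 10 eye [311.3 154.8] lip top [311.2 154.1] ring post edge [311.2 151.9] [311.5 148.8] pan ctr side [305.2 230.4] handle side [304.9 213.1] ringS [273.5 183. ]
48 15 eye [311.2 155.8] lip top [311.1 155.1] ring post edge [311.1 152.9] [311.4 149.8] pan ctr side [306.3 229.5] handle side [306.1 212.1] ringS [274.7 181.9]
58 6 eye [311.4 154. ] lip top [311.3 153.9] ring post edge [311.3 152.1] [311.6 148.3
[... 1191 characters left out ...]
 255.1] handle side [268.  237.5] ringS [262.3 189.7]
48 15 eye [293.5 142.8] lip top [293.2 141.9] ring post edge [294.7 140.9] [298.7 140.6] pan ctr side [269.4 254.9] handle side [268.1 237.2] ringS [262.3 189.2]
58 6 eye [296.1 142.7] lip top [295.1 142.1] ring post edge [296.3 141.1] [300.7 140.5] pan ctr side [268.3 251.2] handle side [267.5 237. ] ringS [262.3 190.1]
58 10 eye [294.9 142.8] lip top [294.  142.1] ring post edge [295.2 141.1] [299.6 140.5] pan ctr side [268.3 251.1] handle side [267.5 236.8] ringS [262.3 189.7]
58 15 eye [293.5 142.8] lip top [292.5 142.1] ring post edge [293.7 141.1] [298.2 140.5] pan ctr side [268.4 250.9] handle side [267.6 236.5] ringS [262.4 189.2]
```

Emit:
send_rows:
  steps:
    - [0, 20, -40, 0]
    - [1, 60, -67, 0]
    - [2, 105, -67, 0]
    - [3, 150, -67, 0]
    - [4, 195, -67, 0]
    - [4, 240, -67, 0]
    - [4, 285, -67, 0]
    - [4, 325, -67, 0]
    - [4, 350, -67, 0]
    - [4, 350, -67, 0]

```text
time: 41.3
ee_pos: [0.7371, -0.0588, 0.5652]
tcp_rot: [[0.055, 0.998, -0.002], [0.998, -0.055, 0.001], [0.0, -0.002, -1.0]]
ft_force: [-0.4, 0.4, -0.1]
width: 0.06
```

Emit:
send_rows:
  steps:
    - [0, 0, 0, 0]
    - [0, 0, 0, 0]
    - [0, 0, 0, 0]

```text
time: 41.68
ee_pos: [0.7351, -0.0591, 0.5686]
tcp_rot: [[0.055, 0.998, 0.001], [0.998, -0.055, -0.0], [-0.0, 0.001, -1.0]]
ft_force: [-0.3, -0.0, 0.2]
width: 0.06
```

```bash
python3 -c "
from al2 import *
st();goal([.5,0,.3],87)
s=r.read_state();c=cams.capture('wrist')
np.savez('pics/Lw.npz',p=s['ee_pos'],R=s['tcp_rot'])
cv2.imwrite('pics/L_w.png',c['img'])"
```

```text
t 41.67 q [0.1, 0.77, -0.23, 0.86, 0.16, 1.52, 1.44] w 60.0 F [-0.3, -0.0, 0.2] M [0.02, -0.04, -0.04]
now grasp [ 0.7352 -0.0591  0.4213] yaw 86.8 -> shift mm [  46.1 -238.2  121.1] roll -0.2
```

View pics/L_w.png

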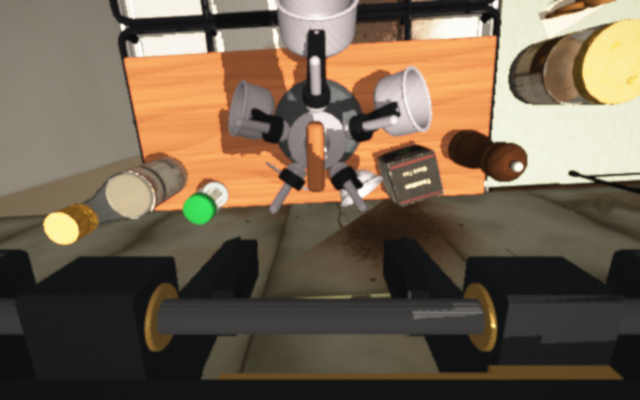

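```bash
python3 -c "
from al2 import *
im=cv2.imread('pics/L_w.png')
crop(im,230,20,440,200,4-1,'pics/L1.png',10)
crop(im,285,25,350,165,4,'pics/L2.png',10);crop(im,330,60,440,170,6,'pics/L3.png',10)"
```

```text
(no output)
```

View pics/L2.png

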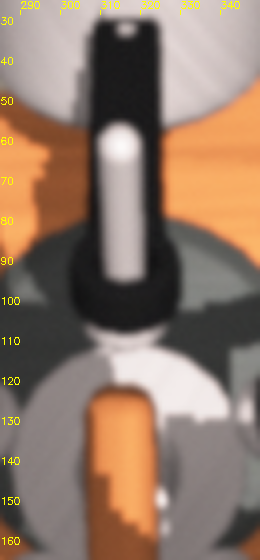

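View pics/L3.png

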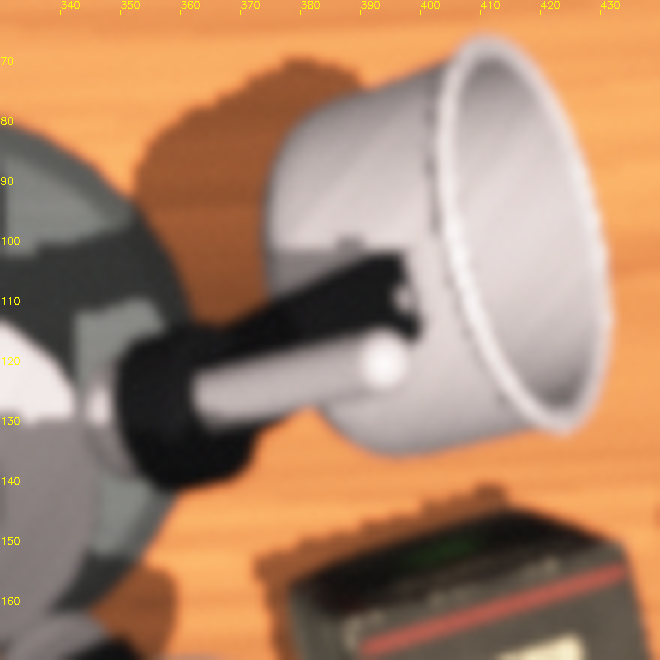

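```bash
python3 - <<'E'
from al2 import *
s=r.read_state();c=cams.capture('wrist');C=cam(c,s)
for nm,px,az,tl in [('front',(316,57),177,(45,50,55)),('left',(394,120),107,(50,58))]:
  a=np.radians(az);o=np.array([np.cos(a),np.sin(a),0]);zz=np.array([0,0,1]);u=o*.643+zz*.766
  for z in (.272,.278):
   t=plane(C,px,z)
   print(nm,z,'collar face axis',proj(C,t-u*.05),'collar far(top) edge',proj(C,t-u*.05+.01*(-o*.766+.643*zz)))
   for tilt in tl:
    ph=np.radians(tilt);X=-o*np.cos(ph)+zz*np.sin(ph);Z=o*np.sin(ph)+zz*np.cos(ph)
    for ss in (7,10,14):
      e=t-u*.05+u*ss/1000
      print('  ',tilt,ss,'lip',np.round(proj(C,e+.006*Z+.0065*X),1),'ring edge',np.round(proj(C,e+.0125*X+.006*Z),1),np.round(proj(C,e+.0125*X-.006*Z),1))
E
```

```text
front 0.272 collar face axis [316.76743148 100.69552758] collar far(top) edge [316.74835072 109.6122695 ]
   45 7 lip [316.6  95.6] ring edge [316.5 100.8] [316.7 110.8]
   45 10 lip [316.5  93.2] ring edge [316.5  98.4] [316.7 108.6]
   45 14 lip [316.5  89.9] ring edge [316.4  95.1] [316.6 105.6]
   50 7 lip [316.6  94.7] ring edge [316.5  99.3] [316.7 110.3]
   50 10 lip [316.5  92.3] ring edge [316.5  96.9] [316.7 108.1]
   50 14 lip [316.5  89. ] ring edge [316.4  93.7] [316.6 105. ]
   55 7 lip [316.6  93.8] ring edge [316.5  97.9] [316.7 109.7]
   55 10 lip [316.5  91.3] ring edge [316.5  95.5] [316.6 107.4]
   55 14 lip [316.5  88. ] ring edge [316.4  92.2] [316.6 104.4]
front 0.278 collar face axis [316.78182364 101.51497941] collar far(top) edge [316.76257952 110.61261532]
   45 7 lip [316.6  96.4] ring edge [316.6 101.6] [316.7 111.8]
   45 10 lip [316.5  93.9] ring edge [316.5  99.2] [316.7 109.6]
   45 14 lip [316.5  90.6] ring edge [316.5  95.9] [316.6 106.5]
   50 7 lip [316.6  95.4] ring edge [316.5 100.2] [316.7 111.3]
   50 10 lip [316.5  93. ] ring edge [316.5  97.
[... 561 characters left out ...]
[349.7 133.1]
   58 7 lip [360.  128.9] ring edge [357.2 130.7] [345.6 134.1]
   58 10 lip [362.4 128.4] ring edge [359.6 130.1] [347.8 133.6]
   58 14 lip [365.6 127.6] ring edge [362.8 129.4] [350.9 132.9]
left 0.278 collar face axis [351.14066689 130.27575643] collar far(top) edge [343.65221142 133.88202177]
   50 7 lip [358.  129.6] ring edge [354.3 131.7] [343.5 134.6]
   50 10 lip [360.4 129.1] ring edge [356.7 131.1] [345.8 134. ]
   50 14 lip [363.7 128.3] ring edge [360.  130.3] [348.8 133.3]
   58 7 lip [359.3 129.1] ring edge [356.4 130.9] [344.6 134.4]
   58 10 lip [361.7 128.6] ring edge [358.9 130.3] [346.9 133.9]
   58 14 lip [365.  127.8] ring edge [362.2 129.6] [350.  133.1]
```

```bash
python3 - <<'E'
from al2 import *
s=r.read_state();c=cams.capture('wrist');C=cam(c,s)
im=c['img'];crop(im,290,110,345,200,6,'pics/M.png',10)
ts=[plane(C,(316.3,59),.274),plane(C,(393.5,120),.274)]
for p in ts: print(p,np.degrees(np.arctan2(p[1]+.061,p[0]-.700))%360)
m=(ts[0]+ts[1])/2
# chord direction between tips: at joint 0 chord of front(180)->left(108)
d=ts[1]-ts[0];print('chord az',np.degrees(np.arctan2(d[1],d[0])),'expected at 0:',54.0, np.linalg.norm(d))
E
```

```text
[ 0.63219873 -0.05642055  0.274     ] 176.13598300748873
[0.68098361 0.00264017 0.274     ] 106.63673426159316
chord az 50.442878071118 expected at 0: 54.0 0.07660373414702093
```

View pics/M.png

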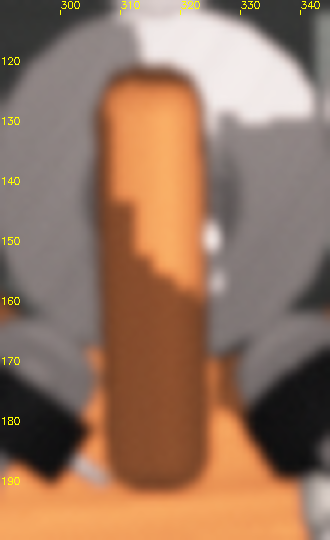

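```bash
python3 - <<'E'
from al2 import *
s=r.read_state();C=cam(cams.capture('wrist'),s)
a=plane(C,(314.4,123.5),.334);b=plane(C,(315,188),.334);print(a,b,(a+b)/2,np.degrees(np.arctan2(*(b-a)[1::-1])))
m=(a+b)/2;goal([m[0],m[1],.322],87)
E
```

```text
[ 0.67658229 -0.05950438  0.334     ] [ 0.71827695 -0.06163623  0.334     ] [ 0.69742962 -0.0605703   0.334     ] -2.926994259595044
now grasp [ 0.7355 -0.059   0.4207] yaw 86.8 -> shift mm [ -3.6 -38.   98.7] roll -0.2
```

Emit:
send_rows:
  steps:
    - [-2, -20, 0, 0]
    - [-4, -36, 10, 0]
    - [-4, -36, 40, 0]
    - [-4, -36, 75, 0]
    - [-4, -36, 97, 0]
    - [-4, -36, 97, 0]
    - [-4, -36, 97, 0]
  grip: 40

```text
time: 42.75
ee_pos: [0.6999, -0.061, 0.472]
tcp_rot: [[0.055, 0.998, 0.002], [0.998, -0.055, 0.0], [0.0, 0.002, -1.0]]
ft_force: [0.5, 0.5, 0.3]
width: 0.0403
```

Emit:
send_rows:
  steps:
    - [0, 0, 0, 0]
    - [0, 0, 0, 0]
    - [0, 0, 0, 0]
    - [0, 0, 0, 0]
    - [0, 0, 0, 0]
    - [0, 0, 0, 0]
  grip: 0
  force: 40

```text
time: 43.5
ee_pos: [0.6996, -0.0606, 0.4712]
tcp_rot: [[0.055, 0.999, 0.001], [0.999, -0.055, 0.001], [0.001, 0.001, -1.0]]
ft_force: [-1.1, 2.1, 3.0]
width: 0.0115
```

```bash
python3 - <<'E'
from al2 import *
st();goal([.699,-.061,.322],90)
E
```

```text
t 43.5 q [0.13, 0.75, -0.24, 1.21, 0.18, 1.2, 1.41] w 11.5 F [-1.1, 2.1, 3.0] M [0.36, 0.13, 0.07]
now grasp [ 0.6997 -0.0605  0.3239] yaw 86.9 -> shift mm [-0.5 -0.7  1.9] roll -3.1
```

Emit:
send_rows:
  steps:
    - [0, 0, 0, -0.8]
    - [0, 0, 0, -1.6]
    - [0, 0, 0, -2.4]
    - [0, 0, 0, -3.2]
    - [0, 0, 0, -3.4]
    - [0, 0, 0, -3.4]

```text
time: 44.25
ee_pos: [0.6996, -0.0607, 0.4712]
tcp_rot: [[-0.005, 1.0, 0.001], [1.0, 0.005, 0.001], [0.001, 0.001, -1.0]]
ft_force: [-0.6, 1.6, 5.2]
width: 0.0113
```

Emit:
send_rows:
  steps:
    - [0, 0, 0, 0]
    - [0, 0, 0, 0]
    - [0, 0, 0, 0]
    - [0, 0, -20, 0]
    - [0, 0, -60, 0]
    - [0, 0, -98, 0]
    - [0, 20, -98, 0]
    - [0, 36, -98, 0]
    - [0, 36, -98, 0]
    - [0, 36, -98, 0]
  grip: 60

```text
time: 45.5
ee_pos: [0.7352, -0.061, 0.5684]
tcp_rot: [[-0.004, 1.0, -0.001], [1.0, 0.004, -0.0], [-0.0, -0.001, -1.0]]
ft_force: [-0.1, 0.7, -0.4]
width: 0.0605
```

Emit:
send_rows:
  steps:
    - [0, 0, 0, 0]
    - [0, 0, 0, 0]

```text
time: 45.75
ee_pos: [0.7352, -0.061, 0.5691]
tcp_rot: [[-0.004, 1.0, 0.0], [1.0, 0.004, -0.0], [-0.0, 0.0, -1.0]]
ft_force: [0.0, -0.0, -0.3]
width: 0.0601
```

```bash
python3 - <<'E'
from al2 import *
st();goal([.699,-.061,.322],90)
im=cams.capture('wrist')['img'];crop(im,220,0,450,200,3,'pics/N_w.png',10)
crop(cams.capture('side')['img'],210,130,350,260,5,'pics/N_s.png',10)
E
```

```text
t 45.75 q [0.11, 0.78, -0.25, 0.86, 0.17, 1.53, 1.5] w 60.1 F [0.0, -0.0, -0.3] M [0.02, -0.03, 0.03]
now grasp [ 0.7352 -0.061   0.4218] yaw 90.2 -> shift mm [  0.1 -36.3  99.8] roll 0.2
```

View pics/N_w.png

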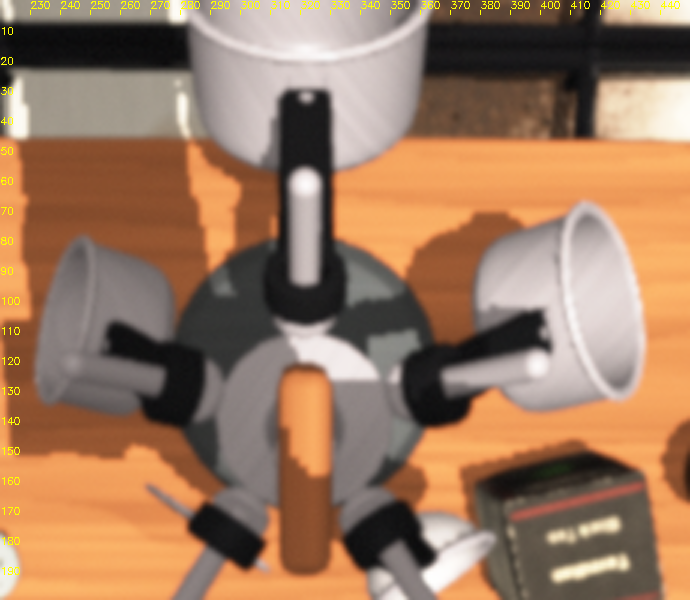

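View pics/N_s.png

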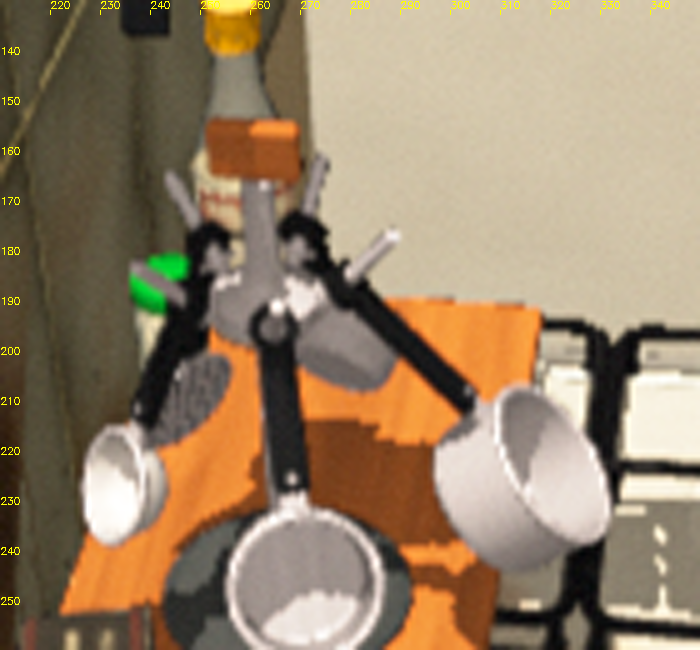

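Emit:
send_rows:
  steps:
    - [0, 0, -30, 0]
    - [0, 0, -40, 0]
    - [0, 0, -40, 0]
    - [0, 0, -40, 0]

```text
time: 46.35
ee_pos: [0.7355, -0.0608, 0.6076]
tcp_rot: [[-0.004, 1.0, -0.002], [1.0, 0.004, 0.0], [0.0, -0.002, -1.0]]
ft_force: [0.6, 0.8, -0.6]
width: 0.0603
```

```bash
python3 - <<'E'
from al2 import *
st()
cv2.imwrite('pics/O_s.png',cams.capture('side')['img'])
print(r.sign_off())
E
```

```text
t 46.35 q [0.1, 0.77, -0.24, 0.74, 0.17, 1.64, 1.51] w 60.3 F [0.6, 0.8, -0.6] M [-0.01, 0.01, 0.03]
the job is handed in; nothing more can be done
None
```

View pics/O_s.png

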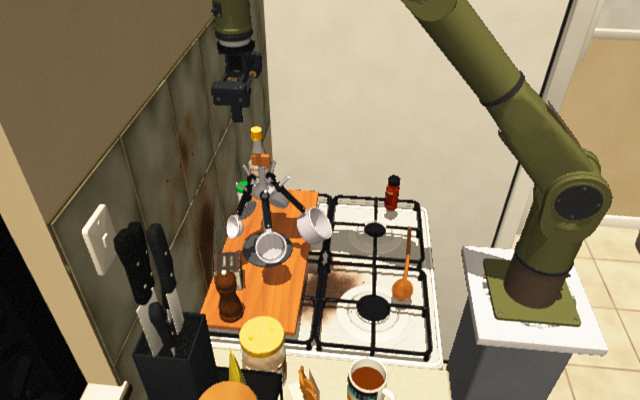

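I turned the stand head by about 51° and hung the small pan on the left arm and the big pan on the front arm. I handed the job in at about 46 s, with the gripper clear of everything.

The last pictures show both pans hanging with the rods through their eyes. The spice jar, tea box and pepper mill are still standing where they were.

- **Head angle:** checking that the small pan was fully down (a push of about 17 N) turned the head about 3° clockwise. I turned it back by the wing grip after both pans were hung, so there was a small head adjustment after the hanging. The jaws ended within about 0.3° of straight.
- **Eyes against the collars:** this is estimated from pictures, not measured directly. One reading puts the eyes right at the collars. Another, the visible edge of the eye ring, leaves room for a gap of a few millimetres.
- **Big pan:** it could not be pushed down as a check, because the gripper body would have hit the wing grip.
- **How they hang:** neither handle hangs vertically; the small pan's is roughly 58° below horizontal and the big pan's roughly 50°.

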